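# Load a bottle into the guarded bottle roller

### The arm

A 7-joint arm with a two-finger parallel gripper is mounted at the origin on a cart in front of the work surface, level with it; the furniture and walls round the work are solid. World frame = base frame: x ahead of the robot, y to its left, z up, the work surface at z = 0. Lengths are in m, angles in degrees, forces in N, time in s.
With the tool pointing down it reaches from about 0.425 to 0.875 m from the base axis. Payload 4.7 kg.
Tool frame: the origin (TCP) lies at the very end of the fingers, on their centre line; the grasp point (between the pads) lies 19 mm behind it (env.grasp_offset is the distance from the TCP to the grasp point, in m); z points along the fingers, y is the line along which they close (so a half turn about z gives the same grasp; the last joint's range is limited). The gripper opens to 87 mm and grips with 3 to 60 N. Pads are 19 mm wide; open, the fingers measure 117 mm over their backs; the gripper's body (75 mm by 190 mm) begins 51 mm behind the grasp point.
Start: joints at [-64.28, 18.392, -4.016, 83.108, 1.295, 78.541, -3.26], TCP at [0.274, 0.59, 0.223] pointing down, gripper open.
Joint ranges: [-163.93, 163.93], [-17.29, 119.83], [-79.2, 71.16], [3.27, 140.29], [-89.18, 269.18], [5.43, 117.66], [-154.24, 154.24]. Speed limits (degrees/s): [147.25, 147.25, 180, 180, 180, 180, 180].

### API

Orientations are given as [roll, pitch, yaw] about the fixed x, y, z axes, in that order (R = Rz(yaw) Ry(pitch) Rx(roll)).
In Python, from cell import env gives the robot as it stands. The module is installed in compiled form; this text tells all that it offers.
- The arm moves only by the tool drive_tool, never from a script. Its argument "moves" is one flat list of numbers, 5 for each row, row after row: the shift along the tool's x, y, z in units of 40 mm (1.0 is 40 mm), then the turn about the tool's z in units of 10 degrees (1.0 is 10 degrees), then the finger opening in mm, from 0 to 87. A call has 1 to 5 rows; each row is the pose to reach, as a shift and turn from the pose commanded when the call began, along the tool's axes at that moment; what a row does not reach only later rows make up. A row lasts 1/8 s, in which the tool goes at most 62.5 mm and 10.7 degrees, less where a joint would pass 70% of its speed; a pose out of reach is approached as far as the arm can. A call with a gripper value outside its range is refused whole. The fingers move at their own pace and stop on an object; "squeeze" is the grip in N (left out, the last holds). Time passes only in rows, so rows that repeat a pose let the fingers close. It gives the time, the measured TCP pose, the force, the opening and the grip force at its end, in the units of the state.
- env.get_obs(): the state, without advancing time (a new reading comes with each control period).
- env.read_camera(name): name is "side" or "top"; returns (picture, depth): 384x512x3 uint8, red, green, blue; 384x512 float32, m along the optical axis (not along the pixel's ray), 0 where there is no reading.
- env.camera_model(name): a dict with "K" (3x3 intrinsics, pixels), "k1" (the pictures are not rectified: a ray, as slopes to the right and down, at radius r is drawn at 1 + k1 r^2 times it, then the intrinsics apply), "rvec" (rotation vector, rad) and "tvec" (3), from world to camera coordinates, as OpenCV has them. Camera axes: x right, y down, z forward; pixel columns grow to the right and rows downward; lengths in m; the calibration is good to about 2 mm. A picture is of the moment at which its call begins. camera_model takes no time and is no camera call.
- env.sign_off(): hands the job in; it is judged then, once.
The state is a dict: "time_s": time; "qpos": joint angles; "joint_velocities": joint speeds; "effort": joint torques, N m; "tool_pos": TCP position; "tool_rot": TCP orientation; "force": force on the tool from outside, world axes, zero at the start; "wrist_torque": the same for the moment, N m; "grip_width": finger opening in m; "grasp_force": force on a finger pad.
Only numpy, scipy, OpenCV 4.12 (cv2) and the standard library are available. Lean on these libraries where they do the work, as an engineer would, in place of code of your own. Each camera call takes 0.05 s, during which the arm holds its last target. There are 200 camera calls.

### The job

Load the brown bottle into the bottle roller: slide the red safety catch open, swing the clear guard up by its orange handle until it stands upright, lay the brown bottle gently on its side along the two rollers, then shut the guard fully and slide the catch home again. Leave the other bottle standing where it is.

Things in the scene. Friction and masses are not known exactly. Their poses are not given: they have to be found in the camera images.
- roller: Bottle roller, fixed: white tray 118 (x) by 224 mm (y), two black rollers along y. Origin: midway between the rollers, on the desk; x to the rear (hinge), y left, z up. Rollers: radius 12, length 204, axes at x = -22 and 22, z = 28 mm. Front and rear walls (inner faces x = -50, 56) rise to z = 71, end walls (y = -108, 108; 8 thick) only to 42; floor z = 14. Guard shut: 97 mm clear height.
- cradle (a point): Where the brown bottle's axis lies when it rests on both rollers: 61 mm above the desk, midway between the rollers and between the end walls. Axes as the roller's (y along the rollers).
- guard (a joint): Angle of the guard (rad): 0 shut, 1.57 upright, at most 1.75. A shallow clear hood in a grey frame, 122 x 224 x 26 mm, hinged at the rear. Stiff hinge: it stays where it is left, about 4 N at the handle. With the catch home, a lug on its front meets the catch's blade and it lifts only about 0.04 rad. Behind, a window sill juts forward to x = 0.70 m (world) at z = 0.20 to 0.24 m: keep clear.
- guard_hinge (a point): Middle of the guard's hinge line, which runs along the roller's y: at x = 62 mm, z = 75 mm of the roller. Turns with the guard.
- guard_handle (a point): Middle of the orange round handle bar, 12 mm thick, 95 mm long, along the roller's y. Shut: at x = -83, y = 52, z = 125 mm of the roller. It stands about 32 mm off the guard's front top edge, diagonally up and forward, free for fingers from above (closing across the bar) with the guard shut or upright. It runs on a 153 mm circle about the hinge line, starting 19 degrees above level.
- catch (a joint): Travel of the safety catch (m): 0 home (engaged), 0.035 fully open. It slides along the roller's -y (to the right) to open and +y to close, with about 2.5 N of friction, and stays where it is left. From 0.025 on, the guard is free. Slid home before the guard is shut, its blade keeps the guard from shutting.
- catch_tab (a point): Middle of the catch's red upright tab, 24 mm (roller's x) by 14 mm (y), its top 14 mm above this point and its foot 22 mm below. At catch = 0 it is at x = -85, y = -72, z = 102 mm of the roller. Steel carriage below it, 34 mm long, and a steel blade to its left (+y) at 8 to 15 mm below this point.
- amber_bottle: Brown bottle with a white cap, 118 mm tall, standing loose on the desk, 0.16 kg or so. Body 56 mm diameter up to 91 mm; shoulder narrowing to the cap at 98 mm; cap 34 mm diameter from 98 to 118 mm, fixed to the bottle. Origin: centre of its underside; z runs to the cap.
- amber_mid (a point): The brown bottle's middle, on its axis 59 mm from its underside.
- sample_bottle: The other bottle: clear with a black cap, 78 mm diameter, 153 mm tall, standing loose on the desk; to be left alone. Origin: centre of its underside, z up. The two bottles may stand in either of the two places to the left of the roller.
Mind the look-alikes: they are no part of the job. What is shaped like the amber_bottle but purple or turquoise is not meant.

How it is judged:
By the outcome, as a careful person would: the job done as asked, in the order asked, and still so for the second after the job is handed in, with the robot touching nothing.
It also fails if it takes over 72 s, if anything falls off the work surface, if the arm or the gripper's body presses on something with over 40 N, if the wrist force passes 120 N, or if a joint passes its speed limit or range.

## Working session

There is one attempt and no reset: what is moved stays moved. The work goes in short steps, Python scripts to look and compute and a tool call to move; the robot and the scene stay as the last step left them, time stands still between calls to the robot, and variables do not carry over. Pictures are saved under pics/ and viewed, at most 12 in all, crops included, and the job is handed in when it is done.

Besides the shell and the picture viewer there is one more tool, called after ">>>" in YAML: its name, and indented under it one key for each argument. drive_tool: Moves the arm, as the interface text tells. Its arguments: {"type":"object","properties":{"moves":{"type":"array","items":{"type":"number"}},"squeeze":{"type":"number"}},"required":["moves"]}

```bash
mkdir -p pics; cat > h.py <<'E'
import numpy as np, cv2
from cell import env
from scipy.spatial.transform import Rotation as Ro
def cam(n):
    m=env.camera_model(n); R=cv2.Rodrigues(np.array(m["rvec"],float))[0]; t=np.array(m["tvec"],float).ravel()
    return np.array(m["K"],float),float(m["k1"]),R,t
def ray(n,uv):
    K,k1,R,t=cam(n); d=np.array([k1,0,0,0,0])
    p=cv2.undistortPoints(np.array(uv,float).reshape(-1,1,2),K,d).reshape(-1,2)
    return -R.T@t, np.c_[p,np.ones(len(p))]@R
def onplane(n,uv,z):
    c,d=ray(n,uv); return c+d*((z-c[2])/d[:,2])[:,None]
def cloud(n,uv,dep):
    c,d=ray(n,uv); return c+d*np.asarray(dep,float).reshape(-1,1)
def proj(n,P):
    K,k1,R,t=cam(n); return cv2.projectPoints(np.array(P,float).reshape(-1,1,3),cv2.Rodrigues(R)[0],t,K,np.array([k1,0,0,0,0]))[0].reshape(-1,2)
E
python3 - <<'E'
from h import *
for n in("side","top"):
    im,d=env.read_camera(n); cv2.imwrite(f"pics/{n}0.png",im[...,::-1]); np.savez(f"{n}0.npz",im=im,d=d)
    K,k1,R,t=cam(n); print(n,-R.T@t,R[2],(d>0).mean())
o=env.get_obs();print(o)
E
```

```text
side [ 0.24071575 -0.66560967  0.74339548] [ 0.25535115  0.74929748 -0.61102298] 0.9948577880859375
top [0.42966194 0.1351021  0.96941212] [ 0.10037182 -0.01942693 -0.99476032] 0.9960530598958334
{'time_s': 0.1, 'qpos': array([-64.27870683,  18.4345095 ,  -4.01557193,  83.16877928,
         1.29555367,  78.54189232,  -3.26135711]), 'joint_velocities': array([-0.01587541, -0.18762293, -0.01535133, -0.25448073, -0.05008311,
        0.03100892,  0.03224879]), 'effort': array([-2.12145437e-04, -4.92572415e+01, -4.05681375e-01, -3.13398814e+01,
       -6.41602417e-02,  3.95328866e-02,  9.06138575e-05]), 'tool_pos': array([0.27364525, 0.58903052, 0.22156674]), 'tool_rot': array([-1.79900085e+02,  6.10118376e-03,  1.55087118e+02]), 'force': array([ 0.05089036, -0.47495356,  0.09903616]), 'wrist_torque': array([ 0.00410833, -0.00234443,  0.01168071]), 'grasp_force': 0.0, 'grip_width': 0.08703439910373273}
```

View pics/side0.png

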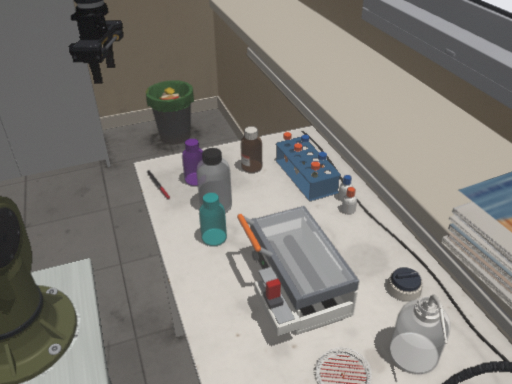

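View pics/top0.png

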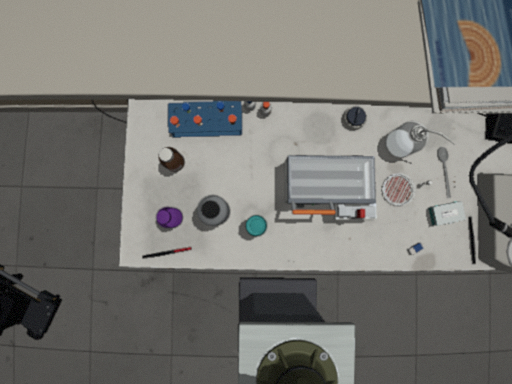

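The side view shows the brown bottle with white cap at (251,150). The look-alikes are the purple bottle at (193,162) and the turquoise at (211,220), and the clear bottle with black cap is at (213,180). In the top view they are at (171,158), (168,217), (256,226) and (212,209). The roller is at (331,180), its orange handle at (314,211) and the red tab at (361,213). Only (171,158) is brown with a white cap, so that is the bottle; I'll confirm it in a crop while measuring.

```bash
cat > m.py <<'E'
from h import *
D={n:np.load(f"{n}0.npz") for n in("side","top")}
def mask(n,lo,hi,box):
    hsv=cv2.cvtColor(D[n]["im"],cv2.COLOR_RGB2HSV); m=cv2.inRange(hsv,lo,hi); k=np.zeros_like(m); x0,y0,x1,y1=box; k[y0:y1,x0:x1]=m[y0:y1,x0:x1]
    return k
def pts(n,m):
    v,u=np.nonzero(m); return np.c_[u,v], cloud(n,np.c_[u,v],D[n]["d"][v,u])
B={"handle":((5,150,120),(16,255,255),{"side":(230,205,270,260),"top":(280,200,345,222)}),
"tab":((0,150,80),(4,255,255),{"side":(255,270,290,310),"top":(345,200,375,225)}),
"cap":((0,0,150),(180,70,255),{"side":(243,125,260,141),"top":(155,143,176,166)}),
"brown":((0,60,10),(20,255,140),{"side":(235,125,270,178),"top":(150,140,192,178)}),
"black":((0,0,0),(180,255,45),{"side":(198,145,228,165),"top":(195,195,228,225)})}
for k,(lo,hi,bx) in B.items():
    r={}
    for n in bx:
        uv,P=pts(n,mask(n,lo,hi,bx[n])); r[n]=uv.mean(0)
        q=np.percentile(P,[5,50,95],axis=0).round(3)
        print(k,n,len(uv),uv.mean(0).round(1),q.tolist())
        if k=="handle":
            c,_=cv2.fitLine(P[:,:2].astype(np.float32),cv2.DIST_HUBER,0,.01,.01)[:2].ravel()[:2],0; print(" dir",np.degrees(np.arctan2(-c[0],c[1])))
    c1,d1=ray("side",r["side"]);c2,d2=ray("top",r["top"]);d1=d1[0]/np.linalg.norm(d1);d2=d2[0]/np.linalg.norm(d2)
    s=np.linalg.lstsq(np.c_[d1,-d2],c2-c1,rcond=None)[0];a=c1+s[0]*d1;b=c2+s[1]*d2
    print("  tri",((a+b)/2).round(4),"gap",np.linalg.norm(a-b).round(4))
# roller region: height map from top
uv=np.stack(np.meshgrid(range(270,395),range(140,230)),-1).reshape(-1,2)
P=cloud("top",uv,D["top"]["d"][uv[:,1],uv[:,0]])
for lo,hi in((.085,.115),(.055,.08)):
    s=P[(P[:,2]>lo)&(P[:,2]<hi)]; print(lo,len(s),cv2.minAreaRect(s[:,:2].astype(np.float32)))
t=D["side"]["im"][120:185,180:275];s=D["top"]["im"][140:235,150:270]
A=cv2.resize(t,None,fx=5,fy=5);Bm=cv2.resize(s,None,fx=2.5,fy=2.5)
o=np.zeros((600,480,3),np.uint8);o[:325,:475]=A;o[330:330+237,:300]=Bm
cv2.imwrite("pics/crop.png",o[...,::-1])
E
python3 m.py
```

```text
handle side 192 [249.4 232.7] [[0.45, -0.069, 0.126], [0.453, -0.027, 0.13], [0.459, 0.022, 0.132]]
 dir -178.57909
handle top 169 [313.9 211.6] [[0.452, -0.064, 0.126], [0.456, -0.02, 0.129], [0.46, 0.026, 0.132]]
 dir -179.86478
  tri [ 0.456  -0.0209  0.1228] gap 0.0001
tab side 80 [273.4 283.6] [[0.444, -0.151, 0.11], [0.454, -0.148, 0.116], [0.463, -0.142, 0.118]]
tab top 30 [361.5 213.3] [[0.446, -0.145, 0.112], [0.455, -0.141, 0.115], [0.462, -0.138, 0.116]]
  tri [ 0.4548 -0.143   0.1097] gap 0.0015
cap side 62 [250.5 129.7] [[0.577, 0.333, 0.115], [0.59, 0.346, 0.117], [0.602, 0.359, 0.119]]
cap top 292 [162.7 151.4] [[0.581, 0.337, -0.003], [0.604, 0.362, 0.001], [0.645, 0.405, 0.119]]
  tri [0.5961 0.3559 0.1101] gap 0.0062
brown side 341 [250.9 154.1] [[0.566, 0.318, 0.011], [0.58, 0.325, 0.058], [0.604, 0.34, 0.092]]
brown top 229 [173.8 160.9] [[0.565, 0.32, 0.042], [0.578, 0.33, 0.086], [0.605, 0.357, 0.094]]
  tri [0.5866 0.3405 0.0469] gap 0.0008
black side 2 [207.5 159. ] [[0.441, 0.208, 0.146], [0.441, 0.211, 0.148], [0.442, 0.214, 0.15]]
black top 228 [210.1 209.2] [[0.44, 0.211, 0.15], [0.456, 0.228, 0.152], [0.473, 0.244, 0.155]]
  tri [0.4516 0.2308 0.1338] gap 0.0108
0.085 4473 ((0.5222748517990112, -0.06945444643497467), (0.15651871263980865, 0.22504642605781555), 0.6029835939407349)
0.055 418 ((0.5436148047447205, -0.10632143914699554), (0.20923176407814026, 0.30265116691589355), 2.9861347675323486)Traceback (most recent call last):
  File "m.py", line 31, in <module>
    o=np.zeros((600,480,3),np.uint8);o[:325,:475]=A;o[330:330+237,:300]=Bm
                                                    ~^^^^^^^^^^^^^^^^^^
ValueError: could not broadcast input array from shape (238,300,3) into shape (237,300,3)
```

```bash
sed -i 's/330+237/330+238/' m.py; python3 m.py >/dev/null; python3 - <<'E'
from h import *
o=env.get_obs();p=o["tool_pos"];R=Ro.from_euler("xyz",o["tool_rot"],degrees=True).as_matrix()
print(R.round(2))
for n in("top","side"):
    D=np.load(n+"0.npz");v,u=np.nonzero(D["d"]>0);P=cloud(n,np.c_[u,v],D["d"][v,u]);Q=(P-p)@R
    s=Q[(np.linalg.norm(Q[:,:2],axis=1)<.16)&(Q[:,2]<0.03)&(Q[:,2]>-.4)]
    for a in np.arange(-.32,.02,.02):
        t=s[(s[:,2]>=a)&(s[:,2]<a+.02)]
        if len(t)>3: print(n,a.round(2),len(t),t[:,:2].min(0).round(3),t[:,:2].max(0).round(3))
E
```

```text
[[-0.91  0.42 -0.  ]
 [ 0.42  0.91 -0.  ]
 [-0.   -0.   -1.  ]]
top -0.18 409 [-0.04  -0.052] [ 0.031 -0.016]
top -0.16 173 [-0.037 -0.051] [ 0.03  -0.006]
top -0.14 281 [-0.027 -0.051] [0.02  0.014]
top -0.12 1179 [-0.04  -0.096] [0.036 0.028]
top -0.1 400 [-0.04  -0.094] [0.037 0.052]
top -0.08 121 [-0.04  -0.088] [0.035 0.058]
top -0.06 33 [-0.013  0.043] [-0.001  0.056]
top -0.04 36 [-0.014  0.042] [0.008 0.052]
top -0.02 55 [-0.014 -0.053] [0.007 0.053]
side -0.22 21 [-0.02  -0.041] [ 0.023 -0.031]
side -0.2 201 [-0.035 -0.04 ] [0.034 0.004]
side -0.18 406 [-0.039 -0.055] [0.037 0.022]
side -0.16 212 [-0.036 -0.056] [0.031 0.018]
side -0.14 237 [-0.025 -0.056] [0.024 0.018]
side -0.12 645 [-0.039 -0.101] [0.038 0.097]
side -0.1 443 [-0.039 -0.099] [0.039 0.09 ]
side -0.08 207 [-0.04  -0.093] [0.037 0.087]
side -0.06 113 [-0.013 -0.065] [0.013 0.058]
side -0.04 123 [-0.013 -0.061] [0.012 0.053]
side -0.02 131 [-0.014 -0.057] [0.011 0.052]
side 0.0 7 [-0.011 -0.054] [ 0.008 -0.048]
```

View pics/crop.png

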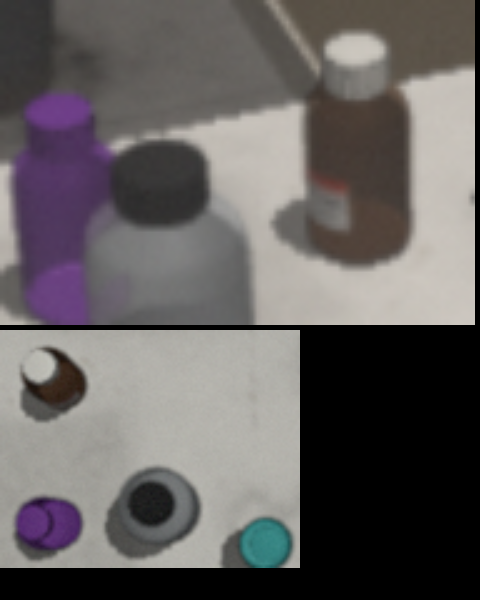

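The crop confirms it: the white-capped brown bottle is at side (251,150), clear of the purple and clear bottles. Purple, turquoise and the black-capped clear bottle don't fit. Next I'll check the remaining obstacles and plan the moves.

```bash
cat > go.py <<'E'
from h import *
def plan(wps,start=None,v=60,w=10,per=5):
    """wps: (x,y,z,yaw,open_mm[,rows]) world -> rows for drive_tool, calls of 5"""
    o=env.get_obs()
    p,yaw=(o["tool_pos"],o["tool_rot"][2]) if start is None else (np.array(start[:3]),start[3])
    rows=[]; cp,cy=np.array(p,float),yaw
    for wp in wps:
        q=np.array(wp[:3]);dy=(wp[3]-cy+180)%360-180
        n=wp[5] if len(wp)>5 else max(1,int(np.ceil(max(np.linalg.norm(q-cp)*1000/v,abs(dy)/w))))
        for i in range(1,n+1): rows.append((cp+(q-cp)*i/n,cy+dy*i/n,wp[4]))
        cp,cy=q,cy+dy
    s,sy=np.array(p,float),yaw
    for k in range(0,len(rows),per):
        R=Ro.from_euler("xyz",[180,0,sy],degrees=True).as_matrix();out=[]
        for P,Y,g in rows[k:k+per]:
            out+=[round(x,2) for x in ((P-s)@R/.04).tolist()]+[round(-(Y-sy)/10,2),g]
        print(out); s,sy=rows[min(k+per,len(rows))-1][:2]
E
python3 - <<'E'
from go import *
D=np.load("top0.npz");D=D
def reg(nm,x0,y0,x1,y1,zmin):
    uv=np.stack(np.meshgrid(range(x0,x1),range(y0,y1)),-1).reshape(-1,2);P=cloud("top",uv,D["d"][uv[:,1],uv[:,0]]);P=P[P[:,2]>zmin]
    print(nm,np.percentile(P,2,axis=0).round(3),np.percentile(P,98,axis=0).round(3))
reg("rack",160,98,248,142,.02);reg("turq",240,210,272,242,.03);reg("clear",190,190,235,232,.03);reg("bulbs",242,98,275,118,.02);reg("sill",200,60,300,95,.05)
o=env.get_obs();print(o["tool_pos"])
plan([(.40,.45,.23,165,25),(.455,.1,.23,180,25),(.455,-.143,.16,180,25)])
E
```

```text
rack [0.665 0.151 0.042] [0.751 0.359 0.223]
turq [0.395 0.096 0.078] [0.444 0.144 0.12 ]
clear [0.421 0.189 0.065] [0.489 0.26  0.155]
bulbs [0.699 0.085 0.024] [0.755 0.156 0.229]
sill [0.704 0.037 0.237] [0.782 0.246 0.242]
[0.27364525 0.58903052 0.22156674]
[-1.08, -0.46, -0.05, np.float64(-0.25), 25, -2.16, -0.91, -0.11, np.float64(-0.5), 25, -3.25, -1.37, -0.16, np.float64(-0.74), 25, -4.33, -1.82, -0.21, np.float64(-0.99), 25, -5.15, -3.05, -0.21, np.float64(-1.24), 25]
[-0.54, -1.37, -0.0, np.float64(-0.25), 25, -1.08, -2.75, -0.0, np.float64(-0.5), 25, -1.62, -4.12, -0.0, np.float64(-0.75), 25, -2.16, -5.5, -0.0, np.float64(-1.0), 25, -2.7, -6.87, -0.0, np.float64(-1.25), 25]
[-0.0, -1.22, 0.35, np.float64(-0.0), 25, -0.0, -2.43, 0.7, np.float64(-0.0), 25, -0.0, -3.65, 1.05, np.float64(-0.0), 25, -0.0, -4.86, 1.4, np.float64(-0.0), 25, -0.0, -6.08, 1.75, np.float64(-0.0), 25]
```

>>> drive_tool:
  moves: [-1.1,-0.45,-0.1,-0.25,25,-2.2,-0.9,-0.1,-0.5,25,-3.3,-1.4,-0.2,-0.75,25,-4.3,-1.8,-0.2,-1.0,25,-5.15,-3.05,-0.2,-1.25,25]

```text
time_s: 0.72
tool_pos: [0.4104, 0.3913, 0.2296]
tool_rot: [-180.0, -0.0, 167.7]
force: [1.1, -0.7, -0.1]
grip_width: 0.0451
grasp_force: 0.0
```

>>> drive_tool:
  moves: [-0.55,-1.4,0,-0.25,25,-1.1,-2.75,0,-0.5,25,-1.6,-4.1,0,-0.75,25,-2.15,-5.5,0,-1.0,25,-2.7,-6.85,0,-1.25,25]

```text
time_s: 1.35
tool_pos: [0.4557, 0.0992, 0.2304]
tool_rot: [180.0, 0.0, -179.8]
force: [0.5, -0.6, -0.3]
grip_width: 0.0247
grasp_force: 0.0
```

>>> drive_tool:
  moves: [0,-1.2,0.35,0,25,0,-2.4,0.7,0,25,0,-3.65,1.05,0,25,0,-4.85,1.4,0,25,0,-6.1,1.75,0,25]

```text
time_s: 1.98
tool_pos: [0.4559, -0.144, 0.16]
tool_rot: [180.0, 0.0, -179.9]
force: [1.1, 0.4, 0.1]
grip_width: 0.0248
grasp_force: 0.0
```

```bash
python3 - <<'E'
from go import *
o=env.get_obs();print(o["time_s"],o["tool_pos"],o["tool_rot"],o["grip_width"],o["qpos"].round(1))
im,d=env.read_camera("side");cv2.imwrite("pics/s1.png",cv2.resize(im[190:340,200:370],None,fx=4,fy=4)[...,::-1])
plan([(.4548,-.143,.13,180,25,2),(.4548,-.143,.100,180,25,3)])
E
```

```text
1.975 [ 0.4558567  -0.14395388  0.15999677] [ 1.79972860e+02  1.85034610e-02 -1.79883158e+02] 0.02482751213755966 [-18.7  -1.2  33.  112.6   0.7  68.4 104.1]
[-0.01, 0.11, 0.36, np.float64(-0.02), 25, -0.02, 0.22, 0.72, np.float64(-0.04), 25, -0.02, 0.22, 0.97, np.float64(-0.04), 25, -0.02, 0.22, 1.22, np.float64(-0.04), 25, -0.02, 0.22, 1.47, np.float64(-0.04), 25]
```

View pics/s1.png

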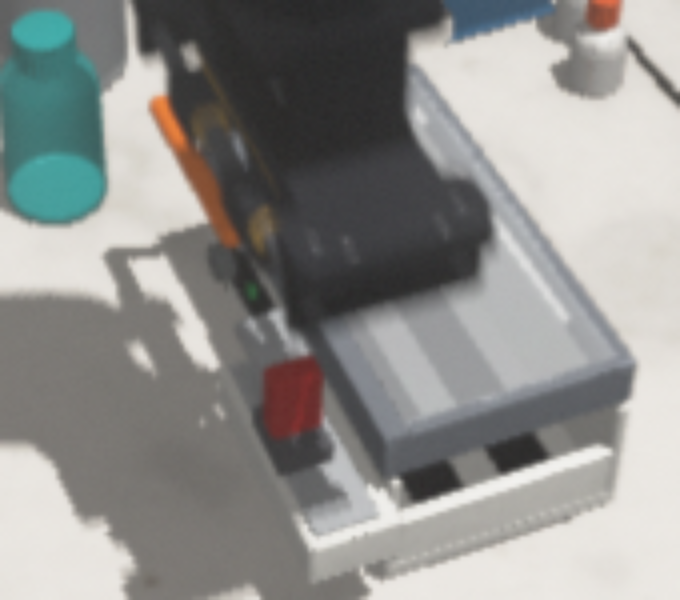

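The view shows the fingers straight above the red tab (crop 293,397), with their closing line along the catch's slide.

>>> drive_tool:
  moves: [0,0,0.5,0,25,0,0,1.0,0,25,0,0,1.25,0,25,0,0,1.5,0,25,0,0,1.5,0,5]
  squeeze: 15

```text
time_s: 2.65
tool_pos: [0.4559, -0.1425, 0.1001]
tool_rot: [180.0, -0.1, -179.9]
force: [-0.4, 0.1, -0.4]
grip_width: 0.0206
grasp_force: 0.0
```

>>> drive_tool:
  moves: [0,0,0,0,5,0,0,0,0,5]

```text
time_s: 2.9
tool_pos: [0.4565, -0.1429, 0.101]
tool_rot: [-180.0, 0.0, -179.9]
force: [0.7, -0.8, -0.4]
grip_width: 0.0137
grasp_force: 15.0
```

>>> drive_tool:
  moves: [0,-0.3,0,0,5,0,-0.6,0,0,5,0,-0.9,0,0,5,0,-0.95,0,0,5,0,-0.95,0,0,5]

```text
time_s: 3.52
tool_pos: [0.457, -0.1783, 0.101]
tool_rot: [179.7, 0.0, -179.9]
force: [0.7, 9.4, 5.2]
grip_width: 0.0142
grasp_force: 15.0
```

>>> drive_tool:
  moves: [0,0,0,0,5,0,0,0,0,30,0,0,0,0,30,0,0,-0.6,0,30,0,0,-1.8,0,30]

```text
time_s: 4.15
tool_pos: [0.4542, -0.1819, 0.1715]
tool_rot: [-179.9, -0.3, 180.0]
force: [0.4, -0.8, 0.9]
grip_width: 0.0298
grasp_force: 0.0
```

```bash
python3 - <<'E'
from go import *
o=env.get_obs();print(o["tool_pos"],o["tool_rot"][2])
plan([(.456,-.03,.17,90,30),(.456,-.0205,.109,90,30,3)])
E
```

```text
[ 0.45419574 -0.18192718  0.17152321] 179.97886911612312
[-0.0, 0.42, 0.0, np.float64(1.0), 30, -0.01, 0.84, 0.01, np.float64(2.0), 30, -0.01, 1.27, 0.01, np.float64(3.0), 30, -0.02, 1.69, 0.02, np.float64(4.0), 30, -0.02, 2.11, 0.02, np.float64(5.0), 30]
[0.32, 0.28, 0.0, np.float64(1.0), 30, 0.64, 0.55, 0.01, np.float64(2.0), 30, 0.96, 0.83, 0.01, np.float64(3.0), 30, 1.28, 1.1, 0.02, np.float64(4.0), 30, 1.34, 1.15, 0.53, np.float64(4.0), 30]
[0.08, -0.0, 0.51, np.float64(-0.0), 30, 0.16, -0.0, 1.02, np.float64(-0.0), 30]
```

>>> drive_tool:
  moves: [0,0.4,0,1,30,0,0.85,0,2,30,0,1.25,0,3,30,0,1.7,0,4,30,0,2.1,0,5,30]

```text
time_s: 4.78
tool_pos: [0.4559, -0.0978, 0.1724]
tool_rot: [-179.9, 0.0, 129.7]
force: [-0.3, -0.5, 1.1]
grip_width: 0.0303
grasp_force: 0.0
```

>>> drive_tool:
  moves: [0.3,0.3,0,1,30,0.65,0.55,0,2,30,0.95,0.85,0,3,30,1.3,1.1,0,4,30,1.35,1.15,0.5,4,30]

```text
time_s: 5.4
tool_pos: [0.4579, -0.0261, 0.1534]
tool_rot: [179.8, 0.0, 90.0]
force: [-0.4, -0.9, -1.1]
grip_width: 0.0298
grasp_force: 0.0
```

>>> drive_tool:
  moves: [0.1,0,0.5,0,30,0.15,0,1.0,0,30,0.15,0,1.05,0,5,0.15,0,1.05,0,5,0.15,0,1.05,0,5]
  squeeze: 12

```text
time_s: 6.02
tool_pos: [0.4546, -0.0206, 0.1108]
tool_rot: [-179.7, 0.0, 90.1]
force: [-6.3, -1.7, 3.2]
grip_width: 0.0116
grasp_force: 12.0
```

>>> drive_tool:
  moves: [0,0,0,0,5]

```text
time_s: 6.15
tool_pos: [0.4546, -0.0206, 0.1108]
tool_rot: [-179.7, 0.0, 90.1]
force: [-6.4, -0.7, 2.2]
grip_width: 0.0116
grasp_force: 12.0
```

```bash
python3 - <<'E'
from go import *
im,d=env.read_camera("side");cv2.imwrite("pics/s2.png",cv2.resize(im[190:340,200:370],None,fx=4,fy=4)[...,::-1])
o=env.get_obs();p=o["tool_pos"];print(p,o["tool_rot"],o["force"])
off=.124-p[2]
a=np.radians(19+np.array([4,10,17,24,31,38,45,52,59,66,73,80,86,91,94,94]))
r=.153
x0,z0=p[0]+r*np.cos(np.radians(19)),p[2]-r*np.sin(np.radians(19))
print(x0,z0+off)
plan([(x0-r*np.cos(t),p[1],z0+r*np.sin(t),90,5,1) for t in a])
E
```

```text
[ 0.4545628  -0.02061407  0.11080596] [-1.79748531e+02  2.77350478e-02  9.00565116e+01] [-6.90438373 -1.19757389  3.01106888]
0.5992271403950065 0.07418807236805502
[-0.0, 0.1, -0.25, np.float64(0.01), 5, -0.0, 0.27, -0.61, np.float64(0.01), 5, -0.0, 0.52, -1.0, np.float64(0.01), 5, -0.0, 0.82, -1.36, np.float64(0.01), 5, -0.0, 1.16, -1.68, np.float64(0.01), 5]
[0.0, 0.38, -0.28, np.float64(-0.0), 5, 0.0, 0.78, -0.51, np.float64(-0.0), 5, 0.0, 1.21, -0.69, np.float64(-0.0), 5, 0.0, 1.66, -0.81, np.float64(-0.0), 5, 0.0, 2.13, -0.88, np.float64(-0.0), 5]
[0.0, 0.47, -0.01, np.float64(-0.0), 5, 0.0, 0.93, 0.03, np.float64(-0.0), 5, 0.0, 1.32, 0.12, np.float64(-0.0), 5, 0.0, 1.64, 0.22, np.float64(-0.0), 5, 0.0, 1.83, 0.29, np.float64(-0.0), 5]
[0.0, 0.0, 0.0, np.float64(-0.0), 5]
```

View pics/s2.png

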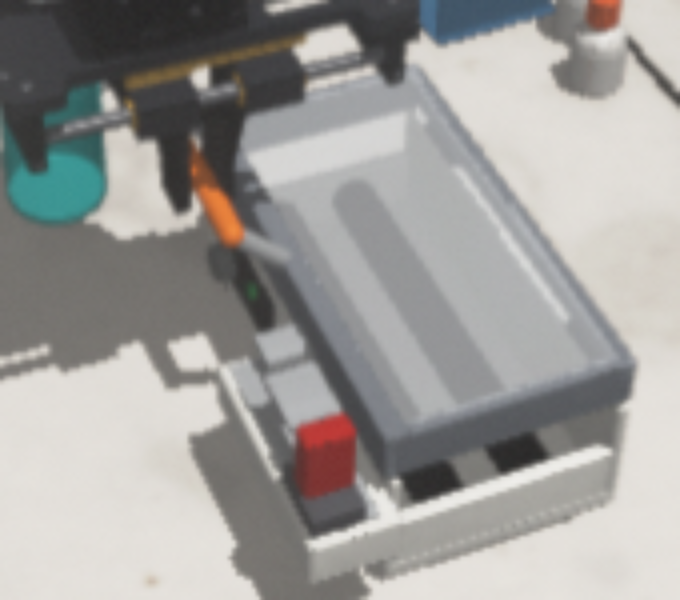

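The tab has moved right (crop 325,455) and the catch is open. The fingers straddle the orange bar (crop 215,195). Now I'll swing the guard up.

>>> drive_tool:
  moves: [0,0.05,-0.25,0,5,0,0.22,-0.6,0,5,0,0.47,-1.0,0,5,0,0.77,-1.35,0,5,0,1.1,-1.7,0,5]

```text
time_s: 6.82
tool_pos: [0.4994, -0.02, 0.1801]
tool_rot: [-179.8, -0.0, 90.1]
force: [-4.7, -1.2, -1.2]
grip_width: 0.0114
grasp_force: 12.0
```

>>> drive_tool:
  moves: [0,0.38,-0.28,0,5,0,0.78,-0.5,0,5,0,1.2,-0.7,0,5,0,1.65,-0.8,0,5,0,2.1,-0.88,0,5]

```text
time_s: 7.45
tool_pos: [0.5858, -0.0189, 0.2166]
tool_rot: [179.9, -0.1, 90.1]
force: [-2.9, 0.4, 2.3]
grip_width: 0.0116
grasp_force: 12.0
```

>>> drive_tool:
  moves: [0,0.45,0,0,5,0,0.9,0.03,0,5,0,1.3,0.12,0,5,0,1.65,0.22,0,5,0,1.85,0.28,0,5]

```text
time_s: 8.07
tool_pos: [0.6599, -0.0182, 0.2034]
tool_rot: [179.9, -0.1, 90.2]
force: [-1.3, 3.1, 1.7]
grip_width: 0.0114
grasp_force: 12.0
```

>>> drive_tool:
  moves: [0,0,0,0,5,0,0,0,0,5]

```text
time_s: 8.32
tool_pos: [0.6597, -0.0182, 0.2033]
tool_rot: [179.8, -0.1, 90.1]
force: [4.1, 3.9, 0.7]
grip_width: 0.0117
grasp_force: 12.0
```

>>> drive_tool:
  moves: [0,0.08,0.03,0,5,0,0.15,0.07,0,5,0,0.15,0.07,0,5,0,0.15,0.07,0,18,0,0.15,0.07,0,18]

```text
time_s: 8.95
tool_pos: [0.6637, -0.0215, 0.199]
tool_rot: [-179.9, 0.1, 90.0]
force: [-0.4, 0.0, -0.1]
grip_width: 0.017
grasp_force: 0.0
```

>>> drive_tool:
  moves: [0,0,-0.3,0,18,0,0,-0.9,0,18,0,0,-1.6,0,18]

```text
time_s: 9.32
tool_pos: [0.6642, -0.0202, 0.2646]
tool_rot: [-180.0, 0.0, 90.0]
force: [0.7, -0.4, 0.2]
grip_width: 0.0178
grasp_force: 0.0
```

```bash
python3 - <<'E'
from go import *
o=env.get_obs();p=o["tool_pos"];print(p,o["tool_rot"],o["qpos"].round(1))
D={}
im,d=env.read_camera("side")
hsv=cv2.cvtColor(im,cv2.COLOR_RGB2HSV);m=cv2.inRange(hsv,(5,150,120),(16,255,255));m[:,:200]=0;m[:190]=0
v,u=np.nonzero(m);P=cloud("side",np.c_[u,v],d[v,u]);P=P[P[:,2]>.19];print("handle",len(P),np.median(P,0).round(3))
plan([(p[0]-.05,.10,.27,130,80),(.587,.342,.25,180,80)])
E
```

```text
[ 0.6641925  -0.02021551  0.26464333] [-1.79950562e+02  4.34966808e-02  9.00380911e+01] [-18.9  20.2  24.6  78.   -8.2  83.7   5.3]
handle 0 [nan nan nan]
[0.75, -0.32, -0.0, np.float64(-1.0), 80, 1.5, -0.65, -0.01, np.float64(-2.0), 80, 2.26, -0.97, -0.01, np.float64(-3.0), 80, 3.01, -1.29, -0.01, np.float64(-4.0), 80, 4.22, -1.43, 0.09, np.float64(-5.0), 80]
[0.88, 0.84, 0.1, np.float64(-1.0), 80, 1.76, 1.68, 0.2, np.float64(-2.0), 80, 2.65, 2.52, 0.3, np.float64(-3.0), 80, 3.53, 3.36, 0.4, np.float64(-4.0), 80]
  return _methods._mean(a, axis=axis, dtype=dtype,
  ret = um.true_divide(
```

>>> drive_tool:
  moves: [0.75,-0.3,0,-1,80,1.5,-0.65,0,-2,80,2.25,-0.95,0,-3,80,3.0,-1.3,0,-4,80,4.2,-1.4,0.1,-5,80]

```text
time_s: 10.0
tool_pos: [0.6085, 0.1468, 0.2612]
tool_rot: [180.0, 0.1, 140.2]
force: [0.2, 0.7, -0.3]
grip_width: 0.06
grasp_force: 0.0
```

```bash
python3 - <<'E'
from go import *
for n,b in(("top",(150,140,192,178)),("side",(235,120,270,180))):
    im,d=env.read_camera(n);x0,y0,x1,y1=b
    uv=np.stack(np.meshgrid(range(x0,x1),range(y0,y1)),-1).reshape(-1,2);P=cloud(n,uv,d[uv[:,1],uv[:,0]])
    s=P[(P[:,2]>.112)&(P[:,2]<.125)]
    if len(s): print(n,len(s),((s.min(0)+s.max(0))/2).round(4),np.ptp(s,axis=0).round(3))
    cv2.imwrite(f"pics/{n}3.png",im[...,::-1])
    if n=="top":
        uv=np.stack(np.meshgrid(range(270,395),range(100,230)),-1).reshape(-1,2);P=cloud(n,uv,d[uv[:,1],uv[:,0]])
        s=P[(P[:,2]>.13)&(P[:,0]<.69)];print("guard",len(s),s.min(0).round(3),s.max(0).round(3))
        hsv=cv2.cvtColor(im,cv2.COLOR_RGB2HSV);m=cv2.inRange(hsv,(5,150,120),(16,255,255));m[:,:275]=0;m[:100]=0
        v,u=np.nonzero(m);P=cloud(n,np.c_[u,v],d[v,u]);print("handle",len(P),np.median(P,0).round(3) if len(P) else 0)
o=env.get_obs();print(o["tool_pos"],o["tool_rot"][2])
E
```

```text
top 144 [0.5913 0.347  0.1165] [0.031 0.032 0.009]
guard 7507 [ 0.424 -0.182  0.13 ] [0.672 0.135 0.969]
handle 131 [ 0.665 -0.03   0.218]
side 82 [0.5891 0.3449 0.1161] [0.033 0.032 0.008]
[0.60657345 0.15592075 0.25957494] 140.75652194342143
```

View pics/side3.png

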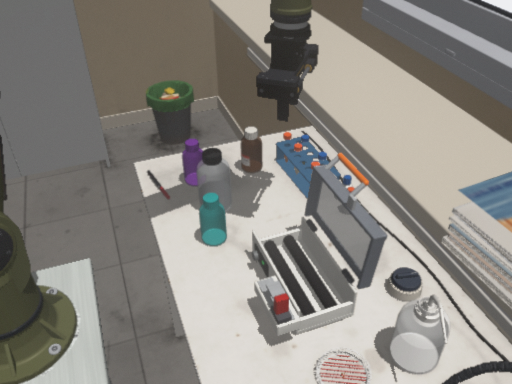

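The side view shows the guard standing at (345,215) with its handle at (352,168), about 1.68 rad, and the tray open. The brown bottle is still at (251,150), measured at (0.590, 0.346) with its cap top at 0.117. The gripper only points down, so I'll carry the bottle to a clear patch, tip it on its side with light pads, then place it lying down.

```bash
python3 - <<'E'
from go import *
o=env.get_obs();p=o["tool_pos"]
plan([(.590,.346,.22,135,80),(.590,.346,.15,135,80),(.590,.346,.059,135,80,3)],v=50)
E
```

```text
[0.83, 0.85, 0.25, np.float64(0.14), 80, 1.66, 1.71, 0.49, np.float64(0.29), 80, 2.5, 2.56, 0.74, np.float64(0.43), 80, 3.33, 3.42, 0.99, np.float64(0.58), 80, 3.33, 3.42, 1.86, np.float64(0.58), 80]
[0.0, -0.0, 0.88, np.float64(-0.0), 80, 0.0, -0.0, 1.63, np.float64(-0.0), 80, 0.0, -0.0, 2.39, np.float64(-0.0), 80, 0.0, -0.0, 3.15, np.float64(-0.0), 80]
```

>>> drive_tool:
  moves: [0.85,0.85,0.25,0.15,80,1.65,1.7,0.5,0.3,80,2.5,2.55,0.75,0.45,80,3.35,3.4,1.0,0.6,80,3.35,3.4,1.0,0.6,80]

```text
time_s: 10.72
tool_pos: [0.5901, 0.344, 0.2181]
tool_rot: [-179.9, -0.2, 134.5]
force: [1.3, -0.5, 0.1]
grip_width: 0.0798
grasp_force: 0.0
```

```bash
python3 - <<'E'
from go import *
o=env.get_obs();print(o["tool_pos"],o["tool_rot"],o["grip_width"])
plan([(.590,.346,.15,135,80),(.590,.346,.059,135,80,3)])
E
```

```text
[0.59005267 0.34399622 0.21813239] [-1.79909113e+02 -1.65157999e-01  1.34482544e+02] 0.07978127850951149
[0.02, 0.02, 0.85, np.float64(-0.03), 80, 0.04, 0.03, 1.7, np.float64(-0.05), 80, 0.04, 0.03, 2.46, np.float64(-0.05), 80, 0.04, 0.03, 3.22, np.float64(-0.05), 80, 0.04, 0.03, 3.98, np.float64(-0.05), 80]
```

>>> drive_tool:
  moves: [0,0,0.85,0,80,0.04,0.03,1.7,0,80,0.04,0.03,2.5,0,80,0.04,0.03,3.2,0,80,0.04,0.03,4.0,0,80]

```text
time_s: 11.35
tool_pos: [0.594, 0.3389, 0.0598]
tool_rot: [179.9, 0.1, 134.0]
force: [1.6, -0.2, -0.0]
grip_width: 0.0798
grasp_force: 0.0
```

>>> drive_tool:
  moves: [0,0,0,0,50,0,0,0,0,50,0,0,0,0,50,0,0,0,0,50]
  squeeze: 10

```text
time_s: 11.85
tool_pos: [0.5941, 0.3417, 0.062]
tool_rot: [179.8, 0.1, 134.1]
force: [1.5, 0.7, 3.4]
grip_width: 0.055
grasp_force: 10.0
```

```bash
python3 - <<'E'
from go import *
o=env.get_obs();print(o["tool_pos"],o["tool_rot"],o["grip_width"])
p=o["tool_pos"]
plan([(p[0],p[1],.12,135,50),(.57,.22,.12,135,50),(.51,.162,.12,135,50),(.51,.162,p[2]+.002,135,50)],v=35)
E
```

```text
[0.5940527  0.34166077 0.0620369 ] [1.79755787e+02 5.03938558e-02 1.34089676e+02] 0.054970745715664696
[0.0, 0.0, -0.72, np.float64(-0.05), 50, 0.0, 0.0, -1.45, np.float64(-0.09), 50, -0.44, -0.64, -1.45, np.float64(-0.09), 50, -0.88, -1.27, -1.45, np.float64(-0.09), 50, -1.32, -1.91, -1.45, np.float64(-0.09), 50]
[-0.43, -0.64, -0.0, np.float64(-0.0), 50, -0.42, -1.34, -0.0, np.float64(-0.0), 50, -0.41, -2.03, -0.0, np.float64(-0.0), 50, -0.4, -2.73, -0.0, np.float64(-0.0), 50, -0.4, -2.73, 0.7, np.float64(-0.0), 50]
[0.0, -0.0, 0.7, np.float64(-0.0), 50]
```

>>> drive_tool:
  moves: [0,0,-0.7,0,50,0,0,-1.45,0,50,-0.45,-0.65,-1.45,0,50,-0.9,-1.25,-1.45,0,50,-1.3,-1.9,-1.45,0,50]

```text
time_s: 12.48
tool_pos: [0.5737, 0.2492, 0.1178]
tool_rot: [-180.0, 0.0, 134.1]
force: [0.2, -0.3, -1.7]
grip_width: 0.055
grasp_force: 10.0
```

>>> drive_tool:
  moves: [-0.45,-0.65,0,0,50,-0.4,-1.35,0,0,50,-0.4,-2.05,0,0,50,-0.4,-2.75,0,0,50,-0.4,-2.75,0.7,0,50]

```text
time_s: 13.1
tool_pos: [0.5068, 0.1613, 0.0917]
tool_rot: [179.8, 0.1, 134.0]
force: [0.6, 0.8, -2.0]
grip_width: 0.0547
grasp_force: 10.0
```

>>> drive_tool:
  moves: [0,0,0.4,0,50,0,0,0.7,0,50,0,0,0.75,0,50]

```text
time_s: 13.48
tool_pos: [0.5073, 0.1632, 0.0603]
tool_rot: [179.9, 0.0, 134.1]
force: [-1.5, 0.1, 7.3]
grip_width: 0.0544
grasp_force: 10.0
```

```bash
python3 - <<'E'
from go import *
o=env.get_obs();p=o["tool_pos"];print(p,o["tool_rot"],o["grip_width"],o["force"])
im,d=env.read_camera("side");cv2.imwrite("pics/s4.png",im[...,::-1][100:340,120:400])
# arc: contact h
h=.072;r=.028;a=np.radians([5,12,20,28,36,44,52,60,68,75,82,87,90,90,90])
R=Ro.from_euler("xyz",[180,0,o["tool_rot"][2]],degrees=True).as_matrix();tx=R[:,0]
W=[]
for t in a:
    s=-r*np.cos(t)+h*np.sin(t)+r; z=r*np.sin(t)+h*np.cos(t)-h
    q=p-tx*s; W.append((q[0],q[1],p[2]+z,o["tool_rot"][2],50,1))
plan(W); print(W[-1])
E
```

```text
[0.50727203 0.16319418 0.06033984] [1.79919503e+02 2.89599465e-02 1.34113428e+02] 0.054381570058909 [-1.51033397  0.06680613  7.30811593]
[-0.16, 0.0, -0.05, np.float64(0.0), 50, -0.39, 0.0, -0.1, np.float64(0.0), 50, -0.66, 0.0, -0.13, np.float64(0.0), 50, -0.93, 0.0, -0.11, np.float64(0.0), 50, -1.19, 0.0, -0.06, np.float64(0.0), 50]
[-0.26, -0.0, 0.09, np.float64(-0.0), 50, -0.5, -0.0, 0.21, np.float64(-0.0), 50, -0.72, 0.0, 0.36, np.float64(-0.0), 50, -0.92, 0.0, 0.54, np.float64(-0.0), 50, -1.07, -0.0, 0.73, np.float64(-0.0), 50]
[-0.13, -0.0, 0.2, np.float64(-0.0), 50, -0.2, -0.0, 0.35, np.float64(-0.0), 50, -0.24, -0.0, 0.44, np.float64(-0.0), 50, -0.24, -0.0, 0.44, np.float64(-0.0), 50, -0.24, -0.0, 0.44, np.float64(-0.0), 50]
(np.float64(0.5768801407862816), np.float64(0.09139785777491329), np.float64(0.01633983586753296), np.float64(134.1134280037408), 50, 1)
```

View pics/s4.png

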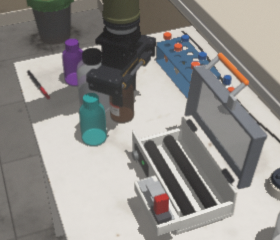

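The bottle (crop 122,105) stands on the free patch between the turquoise bottle and the tray, still gripped. Now I'll tip it.

>>> drive_tool:
  moves: [-0.15,0,-0.03,0,50,-0.4,0,-0.08,0,50,-0.65,0,-0.1,0,50,-0.95,0,-0.1,0,50,-1.2,0,-0.05,0,50]

```text
time_s: 14.15
tool_pos: [0.5405, 0.127, 0.0618]
tool_rot: [180.0, 0.0, 134.0]
force: [0.6, -0.8, -1.5]
grip_width: 0.0548
grasp_force: 10.0
```

```bash
python3 - <<'E'
from go import *
o=env.get_obs();print(o["tool_pos"],o["tool_rot"],o["force"],o["wrist_torque"],o["grip_width"])
im,d=env.read_camera("side");cv2.imwrite("pics/s5.png",cv2.resize(im[...,::-1][120:270,180:330],None,fx=3,fy=3))
E
```

```text
[0.54048756 0.12703668 0.06177711] [1.79985346e+02 2.03705539e-02 1.34040151e+02] [ 0.60000179 -0.82114893 -1.51635939] [-0.02012433 -0.01569797  0.03249912] 0.054843964051867686
```

View pics/s5.png

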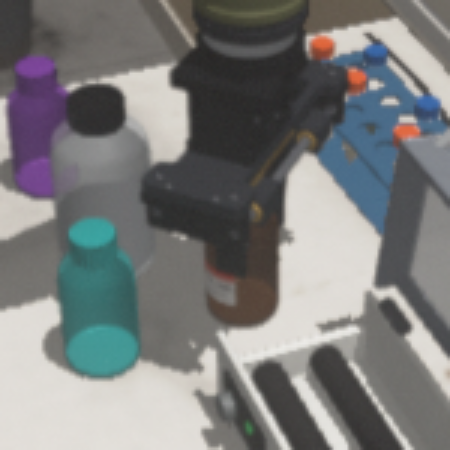

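The crop shows the bottle still upright at (240,280): the base slid rather than tipping. I'll rotate it in the pads instead by rolling its base over the tray's low end wall, then press it flat on the desk.

```bash
python3 - <<'E'
from go import *
o=env.get_obs();p=o["tool_pos"]
D=np.load("top0.npz")
im,d=env.read_camera("top");uv=np.stack(np.meshgrid(range(270,395),range(150,225)),-1).reshape(-1,2);P=cloud("top",uv,d[uv[:,1],uv[:,0]])
s=P[(P[:,2]>.030)&(P[:,2]<.05)&(P[:,0]>.5)&(P[:,0]<.59)]
print("y range z~.04",np.percentile(s[:,1],[0.5,2,98,99.5]).round(4),"top z",np.median(s[s[:,1]>np.percentile(s[:,1],98)-.006][:,2]).round(4))
s=P[(P[:,2]>.06)&(P[:,2]<.078)&(P[:,1]<.03)&(P[:,1]>-.18)];print("walls x",np.percentile(s[:,0],[1,50,99]).round(3))
plan([(p[0],p[1],.125,130,50,3),(.497,.064,.125,90,50,4),(.497,.064,.107,90,50,2)])
c=np.array([.044,.042]);R_=.0815
W=[]
for f in (18,22,26,30,34,38,42,46,50,50):
    t=np.radians(f);W.append((.497,c[0]+R_*np.sin(t),c[1]+R_*np.cos(t)-.002-.019,90,50,1))
print("circle");plan(W,start=(.497,.064,.107,90))
E
```

```text
y range z~.04 [-0.1811 -0.1799  0.0091  0.0148] top z 0.0369
walls x [0.44  0.482 0.615]
[-0.01, 0.0, -0.53, np.float64(0.13), 50, -0.02, 0.0, -1.06, np.float64(0.26), 50, -0.02, 0.0, -1.59, np.float64(0.4), 50, -0.11, -0.46, -1.59, np.float64(1.4), 50, -0.2, -0.93, -1.59, np.float64(2.4), 50]
[-0.27, -0.39, -0.0, np.float64(1.0), 50, -0.54, -0.78, -0.0, np.float64(2.0), 50, -0.54, -0.78, 0.23, np.float64(2.0), 50, -0.54, -0.78, 0.45, np.float64(2.0), 50]
circle
[0.13, -0.0, 0.21, -0.0, 50, 0.26, -0.0, 0.26, -0.0, 50, 0.39, -0.0, 0.32, -0.0, 50, 0.52, -0.0, 0.39, -0.0, 50, 0.64, -0.0, 0.46, -0.0, 50]
[0.12, -0.0, 0.08, -0.0, 50, 0.22, -0.0, 0.18, -0.0, 50, 0.33, -0.0, 0.27, -0.0, 50, 0.42, -0.0, 0.38, -0.0, 50, 0.42, -0.0, 0.38, -0.0, 50]
```

>>> drive_tool:
  moves: [0,0,-0.55,0.1,50,0,0,-1.1,0.25,50,0,0,-1.6,0.4,50,-0.1,-0.45,-1.6,1.4,50,-0.2,-0.9,-1.6,2.4,50]

```text
time_s: 14.88
tool_pos: [0.519, 0.0973, 0.1259]
tool_rot: [180.0, -0.0, 109.8]
force: [-0.0, 0.4, -1.6]
grip_width: 0.0545
grasp_force: 10.0
```

>>> drive_tool:
  moves: [-0.25,-0.4,0,1,50,-0.5,-0.75,0,2,50,-0.5,-0.75,0,2,50]

```text
time_s: 15.25
tool_pos: [0.4974, 0.0674, 0.1257]
tool_rot: [-180.0, -0.0, 90.1]
force: [0.2, -0.1, -1.6]
grip_width: 0.0548
grasp_force: 10.0
```

```bash
python3 - <<'E'
from go import *
o=env.get_obs();p=o["tool_pos"];print(p,o["tool_rot"],o["force"],o["grip_width"])
im,d=env.read_camera("top");
uv=np.stack(np.meshgrid(range(270,395),range(150,225)),-1).reshape(-1,2);P=cloud("top",uv,d[uv[:,1],uv[:,0]])
s=P[(P[:,2]>.030)&(P[:,2]<.05)&(P[:,0]>.5)&(P[:,0]<.59)]
print("y range z~.04",s[:,1].min(),s[:,1].max(),np.percentile(s[:,1],[0.5,99.5]))
plan([(.497,.066,.107,90,50,2)])
E
```

```text
[0.49744025 0.06741733 0.12569945] [-1.79974403e+02 -1.41536966e-02  9.01142364e+01] [ 0.15820095 -0.1308604  -1.61414277] 0.05476548519505243
y range z~.04 -0.18147802920835743 -0.11028030266618605 [-0.18123084 -0.11205818]
[-0.03, -0.01, 0.24, np.float64(0.01), 50, -0.06, -0.03, 0.47, np.float64(0.03), 50]
```

>>> drive_tool:
  moves: [0,0,0.3,0,50,0,0,0.55,0,50,0.05,0,0.65,0,50,0.15,0,0.7,0,50,0.28,0,0.74,0,50]

```text
time_s: 15.92
tool_pos: [0.4982, 0.0798, 0.0962]
tool_rot: [180.0, -0.0, 90.1]
force: [-0.3, -0.2, -1.6]
grip_width: 0.0545
grasp_force: 10.0
```

>>> drive_tool:
  moves: [0.13,0,0.06,0,50,0.26,0,0.13,0,50,0.38,0,0.2,0,50,0.5,0,0.28,0,50,0.6,0,0.37,0,50]

```text
time_s: 16.55
tool_pos: [0.498, 0.1037, 0.0811]
tool_rot: [180.0, -0.0, 90.1]
force: [-0.2, 0.3, -2.1]
grip_width: 0.0546
grasp_force: 10.0
```

```bash
python3 - <<'E'
from go import *
o=env.get_obs();p=o["tool_pos"];print(p,o["tool_rot"],o["force"],o["wrist_torque"],o["grip_width"])
im,d=env.read_camera("side");cv2.imwrite("pics/s6.png",cv2.resize(im[...,::-1][150:300,180:330],None,fx=3,fy=3))
E
```

```text
[0.49800245 0.10367096 0.08113275] [ 1.79996022e+02 -3.62660781e-03  9.00945722e+01] [-0.18385823  0.31205771 -2.13607631] [-0.06122663  0.03601427  0.03734685] 0.054561964776056085
```

View pics/s6.png

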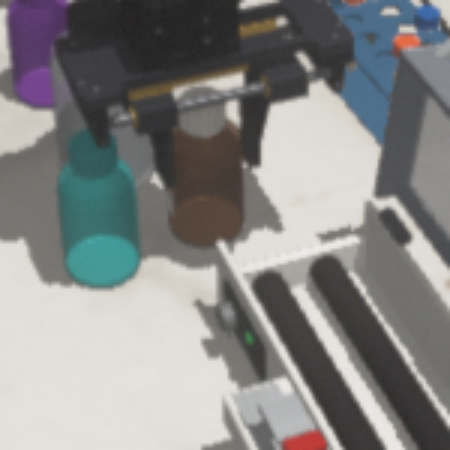

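The bottle (crop 205,165) hangs between the pads clear of the wall. From this angle I can't judge the tilt, so I'll measure it from the depth points.

```bash
cat > tilt.py <<'E'
from go import *
def tilt():
    im,d=env.read_camera("side");o=env.get_obs();p=o["tool_pos"]
    hsv=cv2.cvtColor(im,cv2.COLOR_RGB2HSV);m=cv2.inRange(hsv,(0,60,10),(20,255,160))
    v,u=np.nonzero((m>0)&(d>0));P=cloud("side",np.c_[u,v],d[v,u])
    P=P[(np.linalg.norm(P[:,:2]-p[:2],axis=1)<.12)&(P[:,2]>-.005)&(P[:,2]<.25)&(abs(P[:,0]-p[0])<.03)]
    # silhouette centre line of bottle's near side in y-z
    print(len(P));
    for a in np.arange(0,.2,.01):
        s=P[(P[:,2]>=a)&(P[:,2]<a+.01)]
        if len(s)>2: print(a.round(2),len(s),s[:,1].min().round(3),np.median(s[:,1]).round(3),s[:,1].max().round(3))
if __name__=="__main__": tilt()
E
python3 tilt.py
```

```text
685
0.02 7 0.084 0.088 0.099
0.03 74 0.08 0.086 0.106
0.04 74 0.081 0.087 0.106
0.05 73 0.079 0.085 0.099
0.06 62 0.08 0.085 0.099
0.07 39 0.08 0.086 0.098
0.08 38 0.08 0.085 0.096
0.09 63 0.081 0.086 0.101
0.1 119 0.082 0.09 0.108
0.11 80 0.087 0.097 0.117
0.17 29 0.078 0.08 0.083
0.18 26 0.076 0.078 0.08
```

>>> drive_tool:
  moves: [0,0,-0.6,0,50,0,0,-1.1,0,50,-0.5,0,-1.1,0,50,-1.1,0,-1.1,0,50,-1.1,0,-1.1,0,50]

```text
time_s: 17.27
tool_pos: [0.4982, 0.0573, 0.1256]
tool_rot: [180.0, 0.0, 89.9]
force: [-0.4, 0.0, -1.8]
grip_width: 0.0547
grasp_force: 10.0
```

```bash
python3 - <<'E'
from tilt import *
o=env.get_obs();print(o["tool_pos"],o["force"]);tilt()
for n in("side","top"):
    im,d=env.read_camera(n);v,u=np.nonzero(d>0);P=cloud(n,np.c_[u,v],d[v,u])
    s=P[(P[:,0]>.485)&(P[:,0]<.6)&(P[:,1]>.02)&(P[:,1]<.06)&(P[:,2]<.05)]
    for a in np.arange(.02,.06,.002):
        t=s[(s[:,1]>=a)&(s[:,1]<a+.002)]
        if len(t): print(n,a.round(3),len(t),t[:,2].max().round(3),np.median(t[:,2]).round(3))
E
```

```text
[0.49823707 0.05730278 0.12555862] [-0.39476531  0.03460865 -1.78778542]
796
0.07 67 0.035 0.041 0.059
0.08 88 0.035 0.04 0.061
0.09 79 0.036 0.04 0.056
0.1 76 0.034 0.04 0.055
0.11 63 0.034 0.039 0.055
0.12 46 0.034 0.038 0.049
0.13 46 0.035 0.039 0.048
0.14 92 0.033 0.04 0.053
0.15 174 0.035 0.047 0.069
side 0.02 42 0.047 0.033
side 0.022 26 0.043 0.035
side 0.024 31 0.048 0.031
side 0.026 33 0.041 0.034
side 0.028 28 0.049 0.02
side 0.03 58 0.045 0.027
side 0.032 138 0.048 0.033
side 0.034 95 0.044 0.036
side 0.036 34 0.045 0.04
side 0.038 26 0.05 0.041
side 0.04 7 0.042 0.04
side 0.042 1 0.039 0.039
```

>>> drive_tool:
  moves: [0,0,0.4,0,50,0,0,0.63,0,50,0.1,0,0.69,0,50,0.28,0,0.75,0,50,0.45,0,0.82,0,50]

```text
time_s: 18.05
tool_pos: [0.4982, 0.0781, 0.0925]
tool_rot: [180.0, -0.0, 90.1]
force: [0.0, -0.8, -1.5]
grip_width: 0.0548
grasp_force: 10.0
```

```bash
python3 - <<'E'
from tilt import *
o=env.get_obs();print(o["tool_pos"],o["force"],o["wrist_torque"]);tilt()
E
```

```text
[0.49817393 0.07813882 0.09253714] [ 0.01250057 -0.81405824 -1.53089879] [-0.03177967  0.03780526  0.0468317 ]
702
0.03 4 0.058 0.061 0.069
0.04 51 0.056 0.064 0.079
0.05 75 0.056 0.061 0.079
0.06 71 0.056 0.06 0.075
0.07 71 0.055 0.059 0.07
0.08 48 0.054 0.06 0.072
0.09 38 0.055 0.059 0.068
0.1 60 0.054 0.06 0.069
0.11 113 0.055 0.063 0.079
0.12 112 0.058 0.069 0.089
0.18 11 0.053 0.054 0.055
0.19 48 0.05 0.053 0.055
```

>>> drive_tool:
  moves: [0,0,-0.5,0,50,-0.5,0,-0.5,0,50,-0.5,0,-0.3,0,50,-0.5,0,-0.1,0,50,-0.5,0,-0.05,0,50]

```text
time_s: 18.73
tool_pos: [0.4996, 0.0609, 0.0957]
tool_rot: [179.8, -0.2, 90.2]
force: [0.2, 5.7, 10.7]
grip_width: 0.0548
grasp_force: 10.0
```

```bash
python3 - <<'E'
from tilt import *
o=env.get_obs();print(o["tool_pos"],o["force"],o["wrist_torque"]);tilt()
E
```

```text
[0.49955665 0.06090355 0.09569684] [ 0.2016231   5.73920593 10.65298203] [ 1.12848498  0.28981272 -0.03286762]
753
0.04 20 0.038 0.046 0.058
0.05 70 0.037 0.045 0.062
0.06 68 0.037 0.042 0.059
0.07 69 0.036 0.042 0.058
0.08 66 0.038 0.042 0.055
0.09 55 0.039 0.044 0.053
0.1 64 0.039 0.043 0.054
0.11 82 0.039 0.045 0.062
0.12 162 0.04 0.051 0.07
0.13 31 0.048 0.056 0.068
0.19 65 0.032 0.035 0.038
```

>>> drive_tool:
  moves: [0.06,0,0.1,0,50,0.15,0,0.17,0,50,0.26,0,0.22,0,50,0.36,0,0.26,0,50,0.45,0,0.31,0,50]

```text
time_s: 19.4
tool_pos: [0.4971, 0.0754, 0.081]
tool_rot: [-179.9, 0.1, 90.1]
force: [-0.2, -0.1, -1.4]
grip_width: 0.0545
grasp_force: 10.0
```

```bash
python3 - <<'E'
from tilt import *
o=env.get_obs();print(o["tool_pos"],o["force"],o["wrist_torque"]);tilt()
E
```

```text
[0.4970899  0.07535279 0.08101554] [-0.20513611 -0.12775316 -1.38367968] [-0.12646792  0.08695629 -0.04385014]
856
0.03 19 0.049 0.054 0.07
0.04 69 0.043 0.052 0.069
0.05 66 0.046 0.053 0.066
0.06 90 0.048 0.054 0.069
0.07 87 0.049 0.055 0.072
0.08 88 0.053 0.059 0.071
0.09 94 0.055 0.061 0.074
0.1 109 0.058 0.065 0.077
0.11 144 0.061 0.072 0.086
0.12 18 0.065 0.076 0.08
0.17 35 0.049 0.051 0.053
0.18 32 0.047 0.05 0.052
```

>>> drive_tool:
  moves: [0,0,-0.5,0,50,-0.37,0,-0.5,0,50,-0.37,0,-0.25,0,50,-0.37,0,-0.15,0,50,-0.32,0,-0.08,0,50]

```text
time_s: 20.08
tool_pos: [0.4995, 0.0654, 0.0863]
tool_rot: [179.8, -0.3, 90.1]
force: [-0.8, 7.6, 9.0]
grip_width: 0.0539
grasp_force: 9.8
```

>>> drive_tool:
  moves: [0.1,0,0.04,0,50,0.22,0,0.1,0,50,0.34,0,0.17,0,50,0.46,0,0.25,0,50,0.56,0,0.33,0,50]

```text
time_s: 20.7
tool_pos: [0.4966, 0.0841, 0.0708]
tool_rot: [-179.8, 0.1, 90.1]
force: [-0.3, 0.2, -2.0]
grip_width: 0.0541
grasp_force: 9.9
```

```bash
python3 - <<'E'
from tilt import *
o=env.get_obs();print(o["tool_pos"],o["force"],o["wrist_torque"]);tilt()
E
```

```text
[0.49664208 0.08412718 0.07076964] [-0.25223409  0.23439987 -2.01290144] [-0.11614553  0.06016246 -0.01265065]
860
0.03 11 0.048 0.059 0.065
0.04 79 0.044 0.054 0.069
0.05 100 0.044 0.057 0.076
0.06 119 0.054 0.062 0.079
0.07 114 0.06 0.07 0.085
0.08 116 0.066 0.075 0.087
0.09 112 0.073 0.081 0.094
0.1 117 0.08 0.088 0.102
0.11 26 0.086 0.093 0.099
0.16 30 0.053 0.06 0.063
0.17 34 0.057 0.059 0.061
```

Measured tilt is now about 32°. I'll check the rack's height before swinging the body near it.

```bash
python3 - <<'E'
from go import *
for n in("top","side"):
    D=np.load(n+"0.npz");d=D["d"];v,u=np.nonzero(d>0);P=cloud(n,np.c_[u,v],d[v,u])
    s=P[(P[:,0]>.655)&(P[:,0]<.697)&(P[:,1]>.14)&(P[:,1]<.25)&(P[:,2]>.015)&(P[:,2]<.19)]
    print(n,len(s),s.min(0).round(3),s.max(0).round(3),np.percentile(s[:,2],[50,98]).round(3))
o=env.get_obs();p=o["tool_pos"];print(p)
K=.09
W=[(p[0],p[1]+.005,.10,90,50,1),(.595,.112,.10,90,50),(.595,K+.0195,.062,90,50,2)]
for t in np.radians([38,44,50,56,62,68,74,80,86,90,90,90]):
    W.append((.595,K+.074*np.sin(t)-.028*np.cos(t),.074*np.cos(t)+.028*np.sin(t)-.021,90,50,1))
plan(W,v=50)
E
```

```text
top 342 [0.667 0.16  0.015] [0.697 0.249 0.093] [0.055 0.09 ]
side 429 [0.666 0.158 0.015] [0.697 0.25  0.092] [0.055 0.09 ]
[0.49655646 0.08486733 0.07053278]
[0.12, 0.0, -0.74, np.float64(0.01), 50, 0.31, 0.82, -0.74, np.float64(0.01), 50, 0.49, 1.64, -0.74, np.float64(0.01), 50, 0.67, 2.46, -0.74, np.float64(0.01), 50, 0.64, 2.46, -0.26, np.float64(0.01), 50]
[-0.03, -0.0, 0.48, np.float64(-0.0), 50, 0.07, -0.0, 0.66, np.float64(-0.0), 50, 0.26, -0.0, 0.73, np.float64(-0.0), 50, 0.45, -0.0, 0.82, np.float64(-0.0), 50, 0.62, -0.0, 0.94, np.float64(-0.0), 50]
[0.16, -0.0, 0.13, np.float64(-0.0), 50, 0.31, -0.0, 0.27, np.float64(-0.0), 50, 0.44, -0.0, 0.43, np.float64(-0.0), 50, 0.56, -0.0, 0.6, np.float64(-0.0), 50, 0.65, -0.0, 0.79, np.float64(-0.0), 50]
[0.05, -0.0, 0.13, np.float64(-0.0), 50, 0.05, -0.0, 0.13, np.float64(-0.0), 50, 0.05, -0.0, 0.13, np.float64(-0.0), 50]
```

>>> drive_tool:
  moves: [0.1,0,-0.75,0,50,0.3,0.6,-0.75,0,50,0.5,1.2,-0.75,0,50,0.65,1.85,-0.75,0,50,0.65,1.85,-0.25,0,50]

```text
time_s: 21.38
tool_pos: [0.5747, 0.1113, 0.0829]
tool_rot: [179.8, -0.0, 90.1]
force: [-0.3, 0.9, -2.7]
grip_width: 0.0539
grasp_force: 9.9
```

>>> drive_tool:
  moves: [-0.05,0,0.5,0,50,0.05,0,0.68,0,50,0.25,0,0.76,0,50,0.45,0,0.85,0,50,0.6,0,0.95,0,50]

```text
time_s: 22.0
tool_pos: [0.5729, 0.1382, 0.046]
tool_rot: [179.9, -0.2, 90.2]
force: [-1.5, 4.1, 5.6]
grip_width: 0.054
grasp_force: 10.1
```

>>> drive_tool:
  moves: [0.15,0,0.13,0,50,0.3,0,0.27,0,50,0.36,0,0.35,0,50]

```text
time_s: 22.38
tool_pos: [0.5723, 0.148, 0.0313]
tool_rot: [-180.0, 0.1, 90.1]
force: [-5.1, -4.3, 16.4]
grip_width: 0.054
grasp_force: 10.7
```

```bash
python3 - <<'E'
from tilt import *
o=env.get_obs();print(o["time_s"],o["tool_pos"],o["force"],o["wrist_torque"]);tilt()
E
```

```text
22.375 [0.57228886 0.14802789 0.03134889] [-5.06147749 -4.28986833 16.43136597] [-0.92515132  1.33844258  0.05685142]
719
0.0 14 0.102 0.105 0.107
0.01 55 0.102 0.105 0.108
0.02 71 0.101 0.105 0.116
0.03 83 0.102 0.107 0.14
0.04 158 0.102 0.123 0.188
0.05 288 0.102 0.136 0.185
0.12 21 0.118 0.124 0.127
0.13 27 0.12 0.122 0.125
```

The depth shows the bottle lying flat on the desk: top at z = 0.056, base at y = 0.102. I'll regrip it lower, across its axis.

>>> drive_tool:
  moves: [0,0,-0.1,0,62,0,0,-0.1,0,66,0,0,-0.1,0,66]

```text
time_s: 22.8
tool_pos: [0.5716, 0.1493, 0.0337]
tool_rot: [-180.0, 0.0, 90.1]
force: [-0.3, -0.4, 0.3]
grip_width: 0.065
grasp_force: 0.0
```

```bash
python3 - <<'E'
from tilt import *
o=env.get_obs();print(o["time_s"],o["tool_pos"],o["force"],o["grip_width"])
for n in ("side","top"):
    im,d=env.read_camera(n);v,u=np.nonzero(d>0);P=cloud(n,np.c_[u,v],d[v,u])
    s=P[(P[:,0]>.52)&(P[:,0]<.63)&(P[:,1]>.08)&(P[:,1]<.25)&(P[:,2]>.012)&(P[:,2]<.065)]
    for a in np.arange(.09,.24,.01):
        t=s[(s[:,1]>=a)&(s[:,1]<a+.01)]
        if len(t)>3: print(n,a.round(2),len(t),np.percentile(t[:,0],[3,97]).round(3),np.percentile(t[:,2],97).round(3))
    if n=="side": cv2.imwrite("pics/s7.png",cv2.resize(im[...,::-1][120:270,180:330],None,fx=3,fy=3))
E
```

```text
22.8 [0.57162802 0.14926661 0.03373101] [-0.26493035 -0.37794031  0.33926041] 0.06498510387306328
side 0.1 314 [0.543 0.591] 0.054
side 0.11 78 [0.54  0.587] 0.056
side 0.12 73 [0.542 0.588] 0.056
side 0.13 161 [0.53  0.612] 0.064
side 0.14 110 [0.529 0.605] 0.061
side 0.15 80 [0.529 0.604] 0.061
side 0.16 48 [0.547 0.586] 0.056
side 0.17 37 [0.553 0.588] 0.056
side 0.18 18 [0.559 0.584] 0.054
top 0.21 40 [0.553 0.581] 0.045
```

View pics/s7.png

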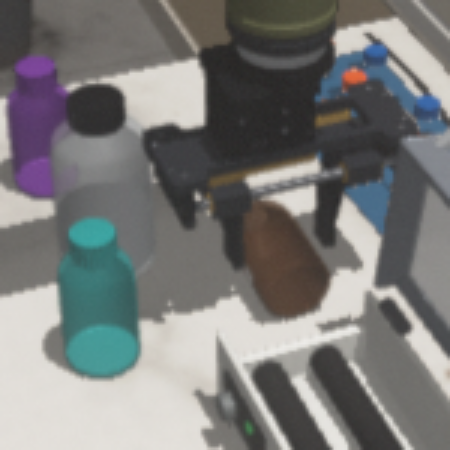

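The crop shows the bottle lying along y (285,255), base toward the tray and cap behind, with the fingers open on both sides.

>>> drive_tool:
  moves: [0,-0.08,0.2,0,66,0.05,-0.08,0.4,0,66,0.05,-0.08,0.4,0,45,0.05,-0.08,0.4,0,45,0.05,-0.08,0.4,0,45]
  squeeze: 15

```text
time_s: 23.52
tool_pos: [0.5687, 0.1514, 0.0181]
tool_rot: [-180.0, 0.0, 90.1]
force: [0.6, 0.8, -1.5]
grip_width: 0.0549
grasp_force: 15.0
```

>>> drive_tool:
  moves: [0,0,-0.2,0,45,0,0,-1.0,0,45,0,0,-2.2,0,45,0,0,-3.4,0,45]

```text
time_s: 24.02
tool_pos: [0.5685, 0.1512, 0.1559]
tool_rot: [180.0, 0.0, 90.1]
force: [0.2, 0.3, -2.2]
grip_width: 0.0547
grasp_force: 15.0
```

```bash
python3 - <<'E'
from tilt import *
o=env.get_obs();p=o["tool_pos"];print(o["time_s"],p,o["force"],o["wrist_torque"],o["grip_width"],o["tool_rot"][2])
for n in ("side","top"):
    im,d=env.read_camera(n);v,u=np.nonzero(d>0);P=cloud(n,np.c_[u,v],d[v,u])
    s=P[(abs(P[:,0]-p[0])<.045)&(P[:,1]>.06)&(P[:,1]<.26)&(P[:,2]>p[2]-.04)&(P[:,2]<p[2]+.06)]
    for a in np.arange(.07,.26,.01):
        t=s[(s[:,1]>=a)&(s[:,1]<a+.01)]
        if len(t)>3: print(n,a.round(2),len(t),np.percentile(t[:,0],[3,97]).round(3),np.percentile(t[:,2],[3,97]).round(3))
E
```

```text
24.025 [0.56847017 0.15123027 0.15594656] [ 0.18800653  0.31046321 -2.15751777] [-0.10054607 -0.00204267 -0.01533354] 0.05471951421925791 90.07802128631177
side 0.1 457 [0.542 0.59 ] [0.144 0.192]
side 0.11 78 [0.539 0.584] [0.161 0.194]
side 0.12 76 [0.54  0.585] [0.161 0.194]
side 0.13 184 [0.528 0.608] [0.162 0.211]
side 0.14 228 [0.528 0.606] [0.16  0.212]
side 0.15 112 [0.528 0.6  ] [0.162 0.207]
side 0.16 50 [0.532 0.591] [0.177 0.195]
side 0.17 32 [0.551 0.589] [0.183 0.193]
side 0.18 11 [0.565 0.587] [0.184 0.193]
top 0.21 22 [0.557 0.576] [0.174 0.19 ]
top 0.22 13 [0.559 0.585] [0.18  0.189]
```

```bash
python3 - <<'E'
from go import *
im,d=env.read_camera("top");v,u=np.nonzero(d>0);P=cloud("top",np.c_[u,v],d[v,u])
o=env.get_obs();p=o["tool_pos"]
s=P[(abs(P[:,1]-p[1])<.037)&(abs(abs(P[:,0]-p[0])-.08)<.012)&(P[:,2]>p[2]+.05)&(P[:,2]<p[2]+.2)];print("slab top",np.percentile(s[:,2]-p[2],[5,50,95]).round(4))
s=P[(P[:,1]>-.15)&(P[:,1]<.0)&(P[:,0]>.47)&(P[:,0]<.68)]
for a in np.arange(.476,.68,.004):
    t=s[(s[:,0]>=a)&(s[:,0]<a+.004)]
    if len(t)>3: print(a.round(3),np.percentile(t[:,2],[10,50,90]).round(3),end=" ; ")
g=P[(P[:,2]>.15)&(P[:,2]<.21)&(P[:,0]>.595)&(P[:,0]<.66)&(P[:,1]<.03)];print("\nguard top",np.percentile(g,[2,98],axis=0).round(3))
E
```

```text
slab top [0.1145 0.1145 0.1145]
0.476 [-0.002  0.046  0.066] ; 0.48 [0.    0.065 0.071] ; 0.484 [0.068 0.07  0.072] ; 0.488 [0.014 0.066 0.068] ; 0.492 [0.011 0.013 0.015] ; 0.496 [0.011 0.013 0.015] ; 0.5 [0.011 0.014 0.016] ; 0.504 [0.013 0.03  0.036] ; 0.508 [0.034 0.037 0.039] ; 0.512 [0.037 0.039 0.041] ; 0.516 [0.037 0.039 0.041] ; 0.52 [0.036 0.038 0.039] ; 0.524 [0.032 0.034 0.037] ; 0.528 [0.012 0.013 0.016] ; 0.532 [0.011 0.014 0.016] ; 0.536 [0.012 0.014 0.016] ; 0.54 [0.011 0.013 0.016] ; 0.544 [0.011 0.013 0.015] ; 0.548 [0.012 0.029 0.036] ; 0.552 [0.034 0.037 0.039] ; 0.556 [0.036 0.038 0.04 ] ; 0.56 [0.037 0.039 0.041] ; 0.564 [0.036 0.037 0.04 ] ; 0.568 [0.033 0.035 0.036] ; 0.572 [0.011 0.014 0.016] ; 0.576 [0.011 0.013 0.015] ; 0.58 [0.011 0.013 0.015] ; 0.584 [0.011 0.013 0.015] ; 0.588 [0.011 0.013 0.015] ; 0.592 [0.013 0.044 0.068] ; 0.596 [0.049 0.07  0.078] ; 0.6 [0.07  0.079 0.082] ; 0.604 [0.077 0.078 0.079] ; 0.612 [-0.     0.188  0.195] ; 0.616 [-0.002  0.083  0.198] ; 0.62 [-0.001  0.083  0.196] ; 0.624 [-0.001  0.102  0.195] ; 0.628 [-0.001  0.123  0.195] ; 0.632 [0.192 0.193 0.195] ; 0.636 [0.191 0.193 0.195] ; 0.64 [0.191 0.192 0.195] ; 0.644 [0.197 0.2   0.203] ; 0.648 [0.202 0.203 0.206] ; 0.652 [0.203 0.208 0.209] ; 0.656 [0.208 0.211 0.214] ; 0.66 [0.213 0.217 0.218] ; 0.664 [0.217 0.219 0.22 ] ; 0.668 [0.216 0.218 0.22 ] ; 
guard top [[ 0.601 -0.438  0.16 ]
 [ 0.655  0.027  0.207]]
```

```bash
python3 - <<'E'
from go import *
plan([(.49,.09,.15,90,45),(.49,-.0805,.15,90,45),(.49,-.0805,.105,90,45),(.515,-.0805,.105,90,45,2),(.527,-.0805,.105,90,45,3)],v=45)
E
```

```text
[-0.52, -0.68, 0.07, np.float64(0.0), 45, -1.03, -1.35, 0.14, np.float64(0.01), 45, -1.55, -2.03, 0.2, np.float64(0.01), 45, -2.61, -2.03, 0.2, np.float64(0.01), 45, -3.68, -2.03, 0.2, np.float64(0.01), 45]
[-1.07, -0.0, -0.0, np.float64(-0.0), 45, -2.13, -0.0, -0.0, np.float64(-0.0), 45, -2.13, -0.0, 1.12, np.float64(-0.0), 45, -2.13, 0.31, 1.12, np.float64(-0.0), 45, -2.13, 0.62, 1.12, np.float64(-0.0), 45]
[-0.0, 0.1, 0.0, np.float64(-0.0), 45, -0.0, 0.2, 0.0, np.float64(-0.0), 45, -0.0, 0.3, 0.0, np.float64(-0.0), 45]
```

>>> drive_tool:
  moves: [-0.5,-0.7,0.05,0,45,-1.0,-1.35,0.15,0,45,-1.55,-2.0,0.2,0,45,-2.6,-2.0,0.2,0,45,-3.7,-2.0,0.2,0,45]

```text
time_s: 24.8
tool_pos: [0.4875, 0.0025, 0.145]
tool_rot: [-179.9, -0.0, 90.2]
force: [0.9, -0.0, -1.7]
grip_width: 0.0547
grasp_force: 15.0
```

>>> drive_tool:
  moves: [-1.05,0,0,0,45,-2.1,0,0,0,45,-2.1,0,0.6,0,45,-2.1,0.2,1.1,0,45,-2.1,0.4,1.1,0,45]

```text
time_s: 25.42
tool_pos: [0.5029, -0.0806, 0.0998]
tool_rot: [-179.7, 0.0, 90.1]
force: [-0.3, 0.6, -1.8]
grip_width: 0.0547
grasp_force: 15.0
```

>>> drive_tool:
  moves: [0,0.1,0,0,45,0,0.2,0,0,45,0,0.3,0,0,45,0,0.4,0,0,45]

```text
time_s: 25.92
tool_pos: [0.5215, -0.0806, 0.1025]
tool_rot: [180.0, -0.0, 90.1]
force: [-0.9, 0.3, -0.9]
grip_width: 0.0551
grasp_force: 15.0
```

>>> drive_tool:
  moves: [0,0.08,0,0,45,0,0.15,0,0,45,0,0.15,0,0,45]

```text
time_s: 26.3
tool_pos: [0.5272, -0.0807, 0.102]
tool_rot: [-180.0, 0.0, 90.1]
force: [0.0, -0.4, -1.8]
grip_width: 0.0552
grasp_force: 15.0
```

```bash
python3 - <<'E'
from go import *
im,d=env.read_camera("top");v,u=np.nonzero(d>0);P=cloud("top",np.c_[u,v],d[v,u])
hsv=cv2.cvtColor(im,cv2.COLOR_RGB2HSV);m=cv2.inRange(hsv,(5,150,120),(16,255,255));m[:,:275]=0;m[:100]=0
v,u=np.nonzero(m);P=cloud("top",np.c_[u,v],d[v,u]);P=P[(P[:,2]>.19)&(P[:,2]<.24)];print("handle",len(P),np.median(P,0).round(3) if len(P) else 0)
o=env.get_obs();print(o["tool_pos"],o["force"])
E
```

```text
handle 158 [ 0.671 -0.012  0.215]
[ 0.52717363 -0.08067274  0.10205384] [ 0.0077269  -0.06053178 -2.02183206]
```

>>> drive_tool:
  moves: [0,0.07,0,0,45,0,0.07,0,0,45,0,-0.07,0,0,45,0,-0.07,0.4,0,45,0,-0.07,0.72,0,45]

```text
time_s: 26.98
tool_pos: [0.5239, -0.0805, 0.0721]
tool_rot: [-180.0, -0.0, 90.1]
force: [0.2, 0.7, -2.1]
grip_width: 0.0546
grasp_force: 15.0
```

>>> drive_tool:
  moves: [0,0.08,0,0,45,0,0.16,0.02,0,45,0,0.22,0.02,0,45,0,0.22,0.02,0,45]

```text
time_s: 27.48
tool_pos: [0.5335, -0.0806, 0.0728]
tool_rot: [180.0, 0.0, 90.1]
force: [0.5, -0.3, -1.7]
grip_width: 0.055
grasp_force: 15.0
```

>>> drive_tool:
  moves: [0,0,0.12,0,45,0,0,0.24,0,45,0,0,0.34,0,45,0,0,0.42,0,45]

```text
time_s: 27.98
tool_pos: [0.5329, -0.0806, 0.0553]
tool_rot: [-180.0, -0.0, 90.1]
force: [-0.3, -0.2, -2.1]
grip_width: 0.0552
grasp_force: 15.0
```

>>> drive_tool:
  moves: [0,0,0.04,0,45,0,0,0.08,0,45,0,0,0.08,0,45]

```text
time_s: 28.35
tool_pos: [0.5344, -0.0806, 0.0537]
tool_rot: [179.8, -0.0, 90.1]
force: [-0.6, 0.2, 5.0]
grip_width: 0.0549
grasp_force: 15.0
```

>>> drive_tool:
  moves: [0,0.02,-0.03,0,56,0,0.02,-0.03,0,58,0,0.04,-0.03,0,59.5,0,0.04,-0.03,0,59.5]
  squeeze: 5

```text
time_s: 28.85
tool_pos: [0.5346, -0.0806, 0.0536]
tool_rot: [-180.0, 0.0, 90.1]
force: [0.9, 0.6, -0.4]
grip_width: 0.0589
grasp_force: 0.3
```

>>> drive_tool:
  moves: [0,0,-0.1,0,59.5,0,0,-0.22,0,60,0,0,-0.35,0,60,0,0,-0.45,0,60]

```text
time_s: 29.35
tool_pos: [0.5348, -0.0806, 0.0723]
tool_rot: [180.0, -0.0, 90.1]
force: [0.7, -1.2, -0.3]
grip_width: 0.0601
grasp_force: 0.0
```

>>> drive_tool:
  moves: [0,0,-0.03,0,70,0,0,-0.03,0,82,0,0,-0.03,0,82,0,-0.13,-0.03,0,82,0,-0.26,-0.03,0,82]

```text
time_s: 29.98
tool_pos: [0.5237, -0.0807, 0.0728]
tool_rot: [-180.0, -0.0, 90.1]
force: [-0.1, 0.0, 0.1]
grip_width: 0.0815
grasp_force: 0.0
```

>>> drive_tool:
  moves: [0,0,-0.4,0,82,0,0,-1.2,0,82,0,0,-2.4,0,82,0,-0.5,-3.6,0,50,0,-1.0,-4.2,0,30]

```text
time_s: 30.6
tool_pos: [0.4852, -0.0812, 0.2451]
tool_rot: [179.7, -0.0, 90.1]
force: [0.6, -0.6, -0.2]
grip_width: 0.069
grasp_force: 0.0
```

```bash
python3 - <<'E'
from go import *
o=env.get_obs();p=o["tool_pos"];print(o["time_s"],p,o["force"])
for n in("side","top"):
    im,d=env.read_camera(n);v,u=np.nonzero(d>0);P=cloud(n,np.c_[u,v],d[v,u])
    s=P[(P[:,0]>.5)&(P[:,0]<.58)&(P[:,1]>-.17)&(P[:,1]<.03)&(P[:,2]>.05)&(P[:,2]<.11)]
    if len(s): print(n,len(s),np.percentile(s,[2,98],axis=0).round(3).tolist(), "crest x",s[s[:,2]>np.percentile(s[:,2],90)][:,0].mean().round(3))
    hsv=cv2.cvtColor(im,cv2.COLOR_RGB2HSV);m=cv2.inRange(hsv,(5,150,120),(16,255,255))
    v,u=np.nonzero(m);P=cloud(n,np.c_[u,v],d[v,u]);P=P[(P[:,2]>.19)&(P[:,2]<.24)&(P[:,1]>-.1)&(P[:,1]<.05)];print("handle",len(P),np.median(P,0).round(3) if len(P) else 0)
    if n=="side": cv2.imwrite("pics/s8.png",cv2.resize(im[...,::-1][120:340,180:400],None,fx=2.5,fy=2.5))
E
```

```text
30.6 [ 0.48515646 -0.08120155  0.24509733] [ 0.64770166 -0.59248355 -0.18936934]
side 1440 [[0.51, -0.128, 0.053], [0.56, -0.017, 0.09]] crest x 0.537
handle 195 [ 0.671 -0.023  0.213]
top 851 [[0.51, -0.118, 0.061], [0.564, -0.009, 0.09]] crest x 0.539
handle 153 [ 0.674 -0.013  0.213]
```

View pics/s8.png

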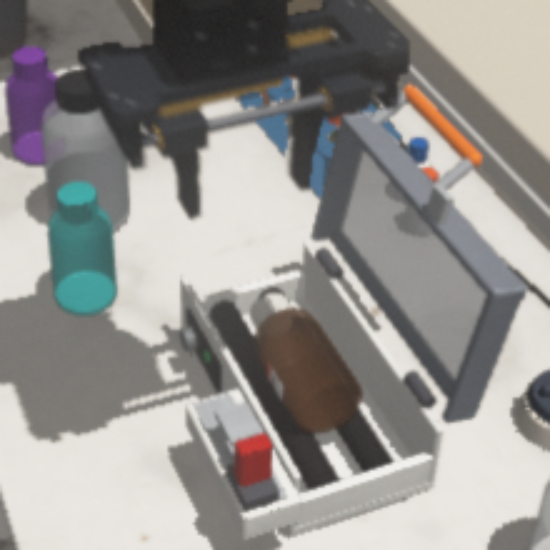

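The bottle lies along the rollers (crop 305,365), centred at y = -0.071 with its crest at x = 0.538 and z = 0.09. The guard is upright with its handle at (0.672, -0.02, 0.213). Now I'll shut it.

```bash
python3 - <<'E'
from go import *
o=env.get_obs();p=o["tool_pos"];print(p)
plan([(.56,-.05,.28,90,18),(.6705,-.0205,.28,90,18),(.6705,-.0205,.24,90,18),(.6705,-.0205,.2,90,18,2)],v=50)
E
```

```text
[ 0.48501981 -0.08137934  0.24545596]
[0.39, 0.94, -0.43, np.float64(0.0), 18, 0.78, 1.88, -0.86, np.float64(0.0), 18, 1.03, 2.8, -0.86, np.float64(0.0), 18, 1.27, 3.72, -0.86, np.float64(0.0), 18, 1.52, 4.64, -0.86, np.float64(0.0), 18]
[0.0, -0.0, 1.0, np.float64(-0.0), 18, 0.0, -0.0, 1.5, np.float64(-0.0), 18, 0.0, -0.0, 2.0, np.float64(-0.0), 18]
```

>>> drive_tool:
  moves: [0.4,0.9,-0.5,0,18,0.8,1.9,-0.9,0,18,1.0,2.8,-0.9,0,18,1.3,3.7,-0.9,0,18,1.5,4.65,-0.9,0,18]

```text
time_s: 31.32
tool_pos: [0.6716, -0.0193, 0.2763]
tool_rot: [-180.0, -0.0, 90.2]
force: [-0.3, -0.4, 0.7]
grip_width: 0.0193
grasp_force: 0.0
```

>>> drive_tool:
  moves: [0,0,0.5,0,18,0,0,1.0,0,18,0,0,1.0,0,18]

```text
time_s: 31.7
tool_pos: [0.6687, -0.0204, 0.2344]
tool_rot: [-179.7, 0.0, 90.1]
force: [-0.2, -0.1, 0.2]
grip_width: 0.0182
grasp_force: 0.0
```

>>> drive_tool:
  moves: [0,0.02,0.3,0,18,0,0.02,0.6,0,18,0,0.02,0.8,0,18,0,0.02,0.8,0,5,0,0.02,0.8,0,5]
  squeeze: 12

```text
time_s: 32.33
tool_pos: [0.6714, -0.0203, 0.2052]
tool_rot: [179.9, -0.0, 90.1]
force: [1.6, -0.5, -1.3]
grip_width: 0.0111
grasp_force: 12.0
```

```bash
python3 - <<'E'
from go import *
o=env.get_obs();p=o["tool_pos"];print(p,o["force"],o["grip_width"],o["grasp_force"])
g=np.arcsin((p[0]-.600)/.153); print("handle ang",90+np.degrees(g))
r=.153;a0=np.pi/2+g;zoff=p[2]-(.0745+r*np.sin(a0));print(zoff)
x0,z0=p[0]+r*np.cos(a0),p[2]-r*np.sin(a0)
A=np.linspace(np.degrees(a0),19,17)[1:]
plan([(x0-r*np.cos(t),p[1],z0+r*np.sin(t),90,5,1) for t in np.radians(A)])
E
```

```text
[ 0.67141378 -0.02033613  0.20519975] [ 1.56248634 -0.49459233 -1.33270375] 0.011101993890672847 11.9974784553051
handle ang 117.82397490061071
-0.004611266242318363
[0.0, -0.37, -0.17, np.float64(0.01), 5, 0.0, -0.77, -0.3, np.float64(0.01), 5, 0.0, -1.17, -0.39, np.float64(0.01), 5, 0.0, -1.58, -0.44, np.float64(0.01), 5, 0.0, -1.99, -0.44, np.float64(0.01), 5]
[-0.0, -0.41, 0.04, np.float64(-0.0), 5, -0.0, -0.81, 0.13, np.float64(-0.0), 5, -0.0, -1.2, 0.26, np.float64(-0.0), 5, -0.0, -1.58, 0.43, np.float64(-0.0), 5, -0.0, -1.93, 0.65, np.float64(-0.0), 5]
[-0.0, -0.33, 0.25, np.float64(-0.0), 5, -0.0, -0.63, 0.53, np.float64(-0.0), 5, -0.0, -0.9, 0.84, np.float64(-0.0), 5, -0.0, -1.13, 1.18, np.float64(-0.0), 5, -0.0, -1.33, 1.55, np.float64(-0.0), 5]
[-0.0, -0.15, 0.38, np.float64(-0.0), 5]
```

>>> drive_tool:
  moves: [0,-0.37,-0.17,0,5,0,-0.77,-0.3,0,5,0,-1.17,-0.39,0,5,0,-1.58,-0.44,0,5,0,-2.0,-0.44,0,5]

```text
time_s: 32.95
tool_pos: [0.5915, -0.0212, 0.2244]
tool_rot: [179.8, 0.0, 90.1]
force: [2.5, -0.1, 2.9]
grip_width: 0.0115
grasp_force: 12.0
```

>>> drive_tool:
  moves: [0,-0.41,0.04,0,5,0,-0.81,0.13,0,5,0,-1.2,0.26,0,5,0,-1.58,0.43,0,5,0,-1.93,0.65,0,5]

```text
time_s: 33.58
tool_pos: [0.5135, -0.0215, 0.1975]
tool_rot: [179.9, 0.0, 90.1]
force: [1.5, -1.7, 1.9]
grip_width: 0.0117
grasp_force: 12.0
```

>>> drive_tool:
  moves: [0,-0.33,0.25,0,5,0,-0.63,0.53,0,5,0,-0.9,0.84,0,5,0,-1.1,1.15,0,5,0,-1.23,1.35,0,5]

```text
time_s: 34.2
tool_pos: [0.4641, -0.0215, 0.1422]
tool_rot: [180.0, 0.0, 90.1]
force: [2.1, -2.9, -0.1]
grip_width: 0.0114
grasp_force: 12.0
```

>>> drive_tool:
  moves: [0,-0.08,0.2,0,5,0,-0.15,0.4,0,5,0,-0.22,0.6,0,5,0,-0.22,0.65,0,5,0,-0.22,0.65,0,5]

```text
time_s: 34.83
tool_pos: [0.4546, -0.021, 0.1172]
tool_rot: [-179.8, -0.0, 90.1]
force: [-6.2, -3.2, 12.2]
grip_width: 0.0117
grasp_force: 12.0
```

>>> drive_tool:
  moves: [0,0,0,0,28,0,0,0,0,28,0,0,-0.5,0,28,0,0,-1.5,0,28]

```text
time_s: 35.33
tool_pos: [0.4545, -0.0202, 0.1755]
tool_rot: [-179.8, 0.0, 90.1]
force: [0.6, 0.4, -0.1]
grip_width: 0.0274
grasp_force: 0.0
```

>>> drive_tool:
  moves: [-1.0,0,-0.1,-1,28,-2.0,0,-0.1,-2,28,-3.0,0,-0.1,-3,28,-3.5,0,-0.1,-4,28,-4.0,0,-0.1,-5,28]

```text
time_s: 35.95
tool_pos: [0.4562, -0.1811, 0.1803]
tool_rot: [180.0, -0.0, 140.4]
force: [0.3, 0.6, -0.3]
grip_width: 0.0279
grasp_force: 0.0
```

```bash
python3 - <<'E'
from go import *
o=env.get_obs();p=o["tool_pos"];print(o["time_s"],p,o["tool_rot"][2])
for n in("side","top"):
    im,d=env.read_camera(n);hsv=cv2.cvtColor(im,cv2.COLOR_RGB2HSV)
    for nm,lo,hi in(("handle",(5,150,120),(16,255,255)),("tab",(0,150,60),(4,255,255))):
        m=cv2.inRange(hsv,lo,hi);v,u=np.nonzero((m>0)&(d>0));P=cloud(n,np.c_[u,v],d[v,u]);P=P[(P[:,2]>.08)&(P[:,2]<.16)&(abs(P[:,0]-.455)<.04)&(P[:,1]<.05)&(P[:,1]>-.21)]
        print(n,nm,len(P),np.percentile(P,[5,50,95],axis=0).round(4).tolist() if len(P) else 0)
plan([(.456,-.178,.17,180,28),(.456,-.178,.103,180,28,4)])
E
```

```text
35.95 [ 0.45623568 -0.18105423  0.18025212] 140.40777112781427
side handle 115 [[0.4492, -0.0351, 0.1277], [0.4529, -0.0073, 0.1297], [0.4575, 0.0237, 0.1315]]
side tab 208 [[0.4446, -0.1864, 0.0866], [0.4541, -0.1849, 0.1074], [0.4634, -0.1772, 0.1171]]
top handle 139 [[0.4518, -0.0489, 0.1264], [0.4552, -0.0107, 0.1296], [0.4599, 0.0264, 0.1325]]
top tab 30 [[0.4477, -0.1811, 0.1126], [0.4552, -0.176, 0.1142], [0.4624, -0.1707, 0.1182]]
[0.01, 0.02, 0.05, np.float64(-0.8), 28, 0.03, 0.04, 0.1, np.float64(-1.6), 28, 0.04, 0.05, 0.16, np.float64(-2.4), 28, 0.06, 0.07, 0.21, np.float64(-3.21), 28, 0.07, 0.09, 0.26, np.float64(-4.01), 28]
[0.0, -0.0, 0.42, np.float64(-0.0), 28, 0.0, -0.0, 0.84, np.float64(-0.0), 28, 0.0, -0.0, 1.26, np.float64(-0.0), 28, 0.0, -0.0, 1.68, np.float64(-0.0), 28]
```

The handle reads the same as at the start (z 0.1297 vs 0.130), so the guard is shut. The tab is at y = -0.178, and I'll slide it home.

>>> drive_tool:
  moves: [0,0,0,-1,28,0,0.05,0.1,-2,28,0.05,0.1,0.15,-3,28,0.05,0.1,0.25,-4,28,0.05,0.1,0.25,-4,28]

```text
time_s: 36.67
tool_pos: [0.4571, -0.1749, 0.1701]
tool_rot: [180.0, -0.0, 179.9]
force: [0.6, 0.4, -0.6]
grip_width: 0.0281
grasp_force: 0.0
```

>>> drive_tool:
  moves: [0,0,0.6,0,28,0,0,1.1,0,28,0,0,1.5,0,28,0,0,1.7,0,28,0,0,1.7,0,5]
  squeeze: 15

```text
time_s: 37.3
tool_pos: [0.4569, -0.1762, 0.1023]
tool_rot: [180.0, -0.0, -180.0]
force: [-0.4, 0.1, -0.2]
grip_width: 0.0237
grasp_force: 0.0
```

>>> drive_tool:
  moves: [0,0,0,0,5,0,0,0,0,5]

```text
time_s: 37.55
tool_pos: [0.4575, -0.1769, 0.1031]
tool_rot: [-180.0, 0.1, -179.9]
force: [0.2, -1.5, -0.2]
grip_width: 0.0138
grasp_force: 15.0
```

>>> drive_tool:
  moves: [0,0.25,0,0,5,0,0.5,0,0,5,0,0.75,0,0,5,0,0.95,0,0,5,0,0.98,0,0,5]

```text
time_s: 38.17
tool_pos: [0.4571, -0.1423, 0.1031]
tool_rot: [-179.5, 0.1, -180.0]
force: [0.4, -16.8, 1.5]
grip_width: 0.0139
grasp_force: 15.0
```

>>> drive_tool:
  moves: [0,0,0,0,5,0,0,0,0,5]

```text
time_s: 38.42
tool_pos: [0.4571, -0.1424, 0.1031]
tool_rot: [-179.6, 0.1, 180.0]
force: [-0.8, -13.6, 2.4]
grip_width: 0.0142
grasp_force: 15.0
```

>>> drive_tool:
  moves: [0,0,0,0,28,0,0,0,0,28,0,-0.05,0,0,28,0,-0.05,-1.0,0,28,0,-0.05,-2.5,0,28]

```text
time_s: 39.05
tool_pos: [0.4554, -0.1372, 0.2018]
tool_rot: [179.9, -0.3, -179.8]
force: [1.4, 0.7, -0.2]
grip_width: 0.0278
grasp_force: 0.0
```

>>> drive_tool:
  moves: [0.5,-1.0,-1,0,28,0.5,-2.0,-1,0,28,0.5,-2.0,-1,0,28]

```text
time_s: 39.42
tool_pos: [0.4366, -0.2211, 0.243]
tool_rot: [180.0, 0.1, 179.8]
force: [0.3, 0.4, 0.5]
grip_width: 0.0281
grasp_force: 0.0
```

```bash
python3 - <<'E'
from go import *
o=env.get_obs();p=o["tool_pos"];print(o["time_s"],p,o["force"])
for n in("side","top"):
    im,d=env.read_camera(n);hsv=cv2.cvtColor(im,cv2.COLOR_RGB2HSV)
    for nm,lo,hi in(("handle",(5,150,120),(16,255,255)),("tab",(0,150,60),(4,255,255))):
        m=cv2.inRange(hsv,lo,hi);v,u=np.nonzero((m>0)&(d>0));P=cloud(n,np.c_[u,v],d[v,u]);P=P[(P[:,2]>.08)&(P[:,2]<.16)&(abs(P[:,0]-.455)<.04)&(P[:,1]<.05)&(P[:,1]>-.21)]
        print(n,nm,len(P),np.percentile(P,[5,50,95],axis=0).round(4).tolist() if len(P) else 0)
    v,u=np.nonzero(d>0);P=cloud(n,np.c_[u,v],d[v,u]);s=P[(abs(P[:,0]-.455)<.03)&(abs(P[:,1]-.228)<.03)&(P[:,2]>.148)&(P[:,2]<.16)];print("clear cap",len(s),s.mean(0).round(3))
E
```

```text
39.425 [ 0.4366334  -0.22108079  0.24297091] [0.27758736 0.37905613 0.54659572]
side handle 201 [[0.4494, -0.0701, 0.1265], [0.4532, -0.03, 0.1294], [0.4584, 0.0212, 0.1314]]
side tab 183 [[0.4446, -0.1513, 0.0872], [0.4538, -0.1497, 0.1084], [0.4629, -0.1428, 0.1177]]
clear cap 185 [0.454 0.224 0.152]
top handle 168 [[0.4518, -0.0641, 0.1262], [0.4555, -0.02, 0.1293], [0.4601, 0.0252, 0.1321]]
top tab 38 [[0.4448, -0.1447, 0.1061], [0.4546, -0.1401, 0.114], [0.462, -0.1369, 0.1164]]
clear cap 268 [0.456 0.227 0.152]
```

The guard, catch and clear bottle all read as they did at the start, so I'm handing in.

```bash
python3 -c "
from cell import env
print(env.sign_off())"
```

```text
the job is handed in; nothing more can be done
None
```

I handed the job in at about 39 s: the brown bottle lies on its side along the two rollers, the guard is shut, the catch is home, and the clear bottle stands where it was; no verdict came back from the hand-in.

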